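# Set out the vial-sorting station

### The arm

A 6-joint arm with a two-finger parallel gripper is mounted at the origin on the work surface. World frame = base frame: x ahead of the robot, y to its left, z up, the work surface at z = 0. Lengths are in mm, angles in rad, forces in N, time in s.
With the tool pointing down it reaches from about 275 to 1000 mm from the base axis. Payload 8.4 kg.
Tool frame: the origin (TCP) lies midway between the tips of the shut fingers; the grasp point (between the pads) lies r.grasp_offset behind it (r.grasp_offset is the distance from the TCP to the grasp point, in mm); z points along the fingers, y is the direction in which the jaws open and shut (so a half turn about z gives the same grasp; the last joint's range is limited). The gripper opens to 85 mm and grips with 20 to 120 N. Pads are 22 mm wide; open, the fingers measure 114 mm over their backs; the gripper's body (76 mm by 85 mm) begins 54 mm behind the grasp point. The pads swing forward as they close: fully open they stand 13 mm farther back than shut.
Start: joints at [-1.264, 0.353, 1.633, -0, 1.155, -0.002], TCP at [189.946, -595.44, 231.281] pointing down, gripper open.
Joint ranges: [-2.63, 2.63], [-0.92, 2.1], [0.06, 2.66], [-1.3, 4.44], [0, 2.69], [-3.02, 3.02]. Speed limits (rad/s): [2.22, 2.22, 2.79, 3.14, 3.14, 3.14].

### API

Orientations are given as [roll, pitch, yaw] about the fixed x, y, z axes, in that order (R = Rz(yaw) Ry(pitch) Rx(roll)).
In Python, from rig import r gives the robot as it stands.
- The arm moves only by the tool jog_arm, never from a script. Its argument "series" is a list that holds one entry, the list of rows, each a list of 7 numbers: the shift along the tool's x, y, z in cm, then the turn, a rotation vector about the tool's x, y, z in degrees, then the finger opening in cm, from 0 to 8.54. A call has 1 to 5 rows; each row is the pose to reach, as a shift and turn from the pose commanded when the call began, along the tool's axes at that moment; what a row does not reach only later rows make up. A row lasts 1/8 s, in which the tool goes at most 62.5 mm and 10.7 degrees, less where a joint would pass 70% of its speed; a pose out of reach is approached as far as the arm can. A call with a gripper value outside its range is refused whole. The fingers move at their own pace and stop on an object; "newtons" is the grip in N (left out, the last holds). Time passes only in rows, so rows that repeat a pose let the fingers close. It gives the time, the measured TCP pose, the force and the opening at its end, in the units of the state.
- r.sense(): the state, without advancing time (a new reading comes with each control period).
- r.grab_frame(name): name is "scene" or "top" or "wrist"; returns the picture (420x560x3 uint8, red, green, blue); there is no depth.
- r.calibration(name): a dict with "mtx" (3x3 intrinsics, pixels), "origin" and "attitude" of the camera in the world; the wrist camera has in their place "T_tool_cam" (4x4, takes a point from camera to tool coordinates, whose origin is the TCP and whose axes are the flange's). Camera axes: x right, y down, z forward; pixel columns grow to the right and rows downward; lengths in mm; the calibration is good to about 2 mm. The wrist camera is an equidistant fisheye: a pixel r from the principal point sees the ray r / f radians off the axis. A picture is of the moment at which its call begins: read the wrist's pose just before it. calibration takes no time and is no camera call.
- r.sign_off(): hands the job in, once; it reports no verdict.
The state is a dict: "clock": time; "qpos": joint angles; "qvel": joint speeds; "joint_efforts": joint torques, N m; "eef_pos": TCP position; "tcp_rot": TCP orientation; "contact_force": force on the tool from outside, world axes, zero at the start; "wrist_torque": the same for the moment, N m; "opening": opening from 0.0 (shut) to 1.0 (fully open).
Only numpy, scipy, OpenCV 4.12 (cv2) and the standard library are available. Lean on these libraries where they do the work, as an engineer would, in place of code of your own. Each camera call takes 0.05 s, during which the arm holds its last target.

### The job

Set out the bench for sorting frozen vials: first stand the aluminium cooling block midway between the two small white freezer boxes, and then lay the round culture dish centred on top of the block, keeping the dish level on its way. Stand the white jar behind the nearly empty box (on its far side as seen from the robot) and the brown bottle in front of the full box (on the robot's side), each upright, centred on its box's side and with a gap of about 30 mm to the box, and leave the beaker and the roll of tape where they are.

Things in the scene. Friction and masses are not known exactly. Their poses are not given: they have to be found in the camera images.
- full_box: Full freezer box: open white tray box with a 5 x 5 grid, all 25 cells filled with blue-capped vials. 76 x 76 mm, 52 mm high over the caps, fixed. Origin: centre of its underside; own +x points behind it (away from the robot), -x in front, +y left; turned at most 15 degrees. The boxes stand parallel, 210 mm apart centre to centre, on yellow paper; either may be the left one.
- sparse_box: Nearly empty freezer box: the same white box, but only 5 of its 25 cells hold blue-capped vials. 76 x 76 mm, 52 mm high over the caps, fixed. Origin: centre of its underside; own +x points behind it (away from the robot), -x in front, +y left; turned at most 15 degrees. 
- block: Cooling block of bare aluminium, 70 mm along its x, 50 mm along its y, 36 mm high, flat top with four small dark wells near the corners; about 0.33 kg. Loose. Origin at the centre of its underside, z up.
- dish: Closed round culture dish, frosted with a cream-coloured top, 60 mm across the lid (57 mm at the foot), 18 mm high, flat above and below; about 45 g. Loose. Origin at the centre of its underside, z up (round: its yaw does not matter).
- jar: White plastic jar with a ribbed white screw lid, 56 mm in diameter, 75 mm high; about 0.16 kg. Loose. Origin at the centre of its underside, z up (round).
- bottle: Brown bottle with a paper band (no print) and a black cap: body 44 mm in diameter up to 68 mm, shoulder, cap 28 mm in diameter, 100 mm high in all; about 0.17 kg. Loose. Origin at the centre of its underside, z up (round).
- beaker: Small open glass beaker, 48 mm across the rim, 55 mm high, loose, to be left alone. Origin at the centre of its underside.
- tape: Roll of beige tape lying flat, 76 mm across, 19 mm high, loose, to be left alone. Origin at the centre of its underside.
Things that resemble listed ones, but are neither listed nor needed, are in the scene too. What is shaped like the jar but pink or purple is not meant. Leave any green or purple look-alike of the block alone.

How it is judged:
By the outcome, as a careful person would: the job done as asked, in the order asked, and still so for the second after the job is handed in, with the robot touching nothing.
It also fails if it takes over 131 s, if anything falls off the work surface, if the arm or the gripper's body presses on something with over 40 N, if the wrist force passes 120 N, or if a joint passes its speed limit or range.

## Working session

There is one attempt and no reset: what is moved stays moved. The work goes in short steps, Python scripts to look and compute and a tool call to move; the robot and the scene stay as the last step left them, time stands still between calls to the robot, and variables do not carry over. Pictures are saved under pics/ and viewed, and the job is handed in when it is done.

Besides the shell and the picture viewer there is one more tool, called after "Emit:" as name([rows], argument=value, ...), one row to a line, values as JSON. jog_arm: Moves the arm, as the interface text tells. Its arguments: {"type":"object","properties":{"series":{"type":"array","items":{"type":"array","items":{"type":"array","items":{"type":"number"}}}},"newtons":{"type":"number"}},"required":["series"]}

```bash
ls; mkdir -p pics
python3 - <<'E'
from rig import r
import cv2
print(r.sense()); print(r.grasp_offset)
for n in("scene","top","wrist"):
    print(n,r.calibration(n))
    cv2.imwrite(f"pics/{n}0.png",r.grab_frame(n)[:,:,::-1])
E
```

```text
pics
{'clock': 0.0, 'qpos': array([-1.26436676e+00,  3.53617393e-01,  1.63419816e+00,  1.13420226e-05,
        1.15520971e+00, -2.38703478e-03]), 'qvel': array([-1.26569861e-03, -4.28605496e-04, -4.81974704e-05, -1.29135497e-03,
       -3.09410363e-04, -4.87999533e-04]), 'joint_efforts': array([ 2.09699261e-03, -6.05240107e+01, -3.42064154e+01,  1.70153658e-04,
        9.52205941e-03,  1.09241640e-05]), 'eef_pos': array([ 189.81267974, -594.93843431,  230.55350667]), 'tcp_rot': array([-3.14016008e+00, -1.37896530e-05,  3.08812007e-01]), 'contact_force': array([ 0.16148662,  0.11644561, -0.62411121]), 'wrist_torque': array([-0.00460323, -0.01869704, -0.00576272]), 'opening': 0.9992453106644951}
18.700000000000003
scene {'mtx': array([[541.30409884,   0.        , 281.93179027],
       [  0.        , 541.30409884, 210.88534492],
       [  0.        ,   0.        ,   1.        ]]), 'origin': array([1078.95829945, -974.97421321, 1222.66753341]), 'attitude': array([-2.36740849, -0.01747533,  0.60942316])}
top {'mtx': array([[522.60186225,   0.        , 286.15843613],
       [  0.        , 522.60186225, 207.41859485],
       [  0.        ,   0.        ,   1.        ]]), 'origin': array([ 337.2326306 ,   -5.1630927 , 1352.29668888]), 'attitude': array([-3.07526764,  0.01589129, -1.56308255])}
wrist {'mtx': array([[325.1922621 ,   0.        , 279.45460103],
       [  0.        , 325.1922621 , 212.81293076],
       [  0.        ,   0.        ,   1.        ]]), 'T_tool_cam': array([[-1.36122854e-03, -9.47342037e-01, -3.20220569e-01,
         8.22330177e+01],
       [ 9.99998803e-01, -1.52509436e-03,  2.60942309e-04,
         2.64107329e-01],
       [-7.35568204e-04, -3.20219831e-01,  9.47342979e-01,
        -1.43373311e+02],
       [ 0.00000000e+00,  0.00000000e+00,  0.00000000e+00,
         1.00000000e+00]])}
```

View pics/scene0.png

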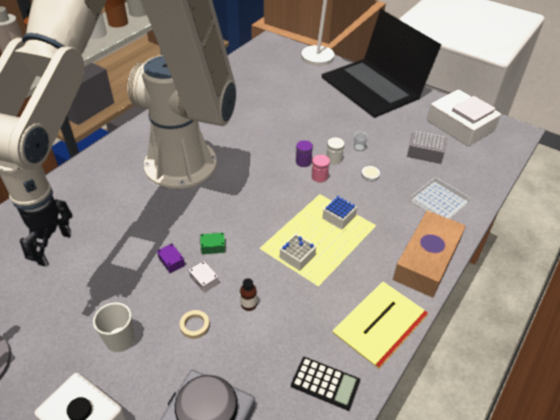

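View pics/top0.png

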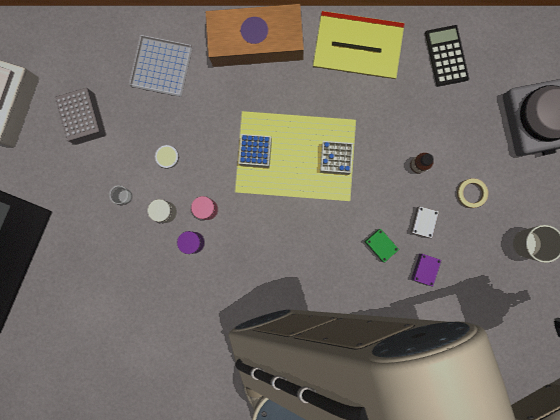

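View pics/wrist0.png

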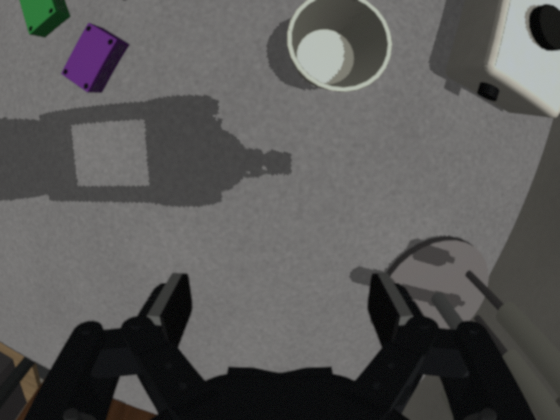

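The top view has far up and left as +y. The full box is at about (255,150), sparse box (336,157), aluminium block (425,222), dish (166,156), jar (159,211), bottle (422,162), tape (473,193) and beaker (120,195). I'll enlarge these.

Run:
```python
import cv2,numpy as np
im=cv2.imread("pics/top0.png")
def crop(x,y,w,h,s,n):
    c=cv2.resize(im[y:y+h,x:x+w],None,fx=s,fy=s,interpolation=cv2.INTER_CUBIC)
    for i in range(0,w,10):
        cv2.line(c,(i*s,0),(i*s,6 if i%50 else 14),(0,0,255),1); 
        if i%20==0: cv2.putText(c,str(x+i),(i*s,24),0,.4,(0,0,255),1)
    for i in range(0,h,10):
        cv2.line(c,(0,i*s),(8,i*s),(0,0,255),1)
        if i%20==0: cv2.putText(c,str(y+i),(10,i*s+4),0,.4,(0,0,255),1)
    cv2.imwrite(n,c)
crop(225,105,140,100,5,"pics/c1.png")
crop(400,140,100,110,5,"pics/c2.png")
crop(105,140,120,90,6,"pics/c3.png")
```

```text
(no output)
```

View pics/c1.png

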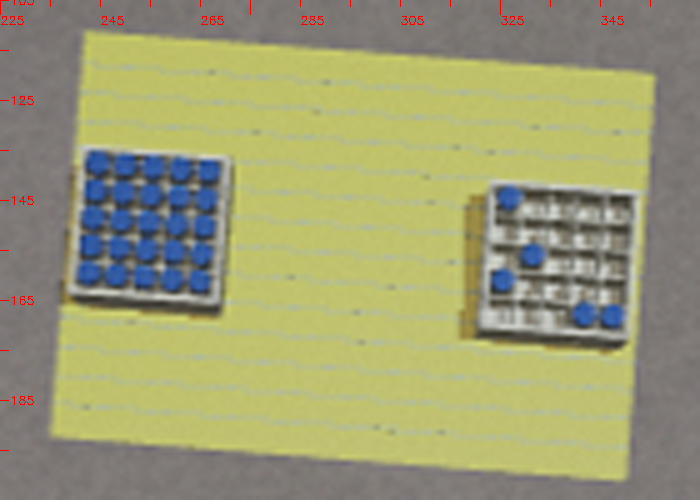

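View pics/c2.png

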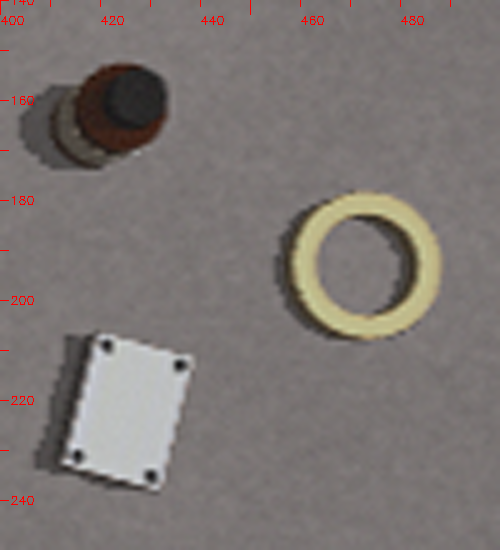

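View pics/c3.png

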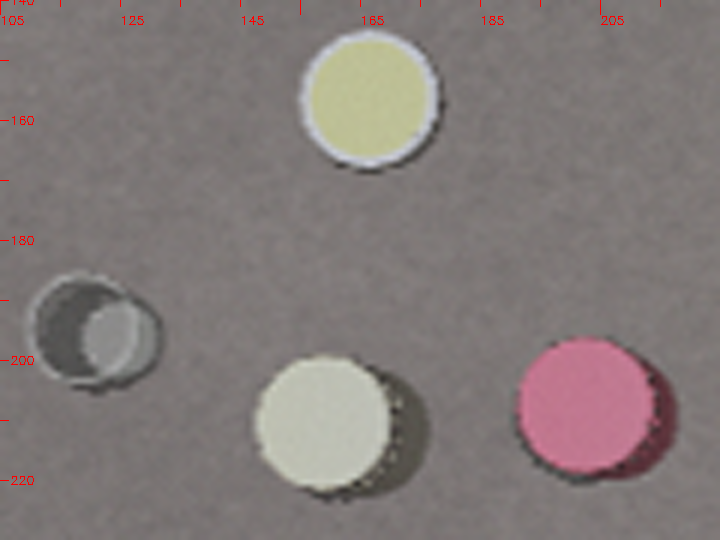

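```bash
cat > h.py <<'E'
import numpy as np
from scipy.spatial.transform import Rotation as R
from rig import r
def ray(n,uv):
    c=r.calibration(n);K=c['mtx']
    d=np.array([(uv[0]-K[0,2])/K[0,0],(uv[1]-K[1,2])/K[1,1],1])
    return np.array(c['origin']),R.from_euler('xyz',c['attitude']).as_matrix()@d
def pt(n,uv,z):
    o,d=ray(n,uv); return o+d*(z-o[2])/d[2]
def proj(n,P):
    c=r.calibration(n);K=c['mtx']
    p=R.from_euler('xyz',c['attitude']).as_matrix().T@(np.array(P,float)-c['origin'])
    return (K@(p/p[2]))[:2]
def cc(x,y,ox,oy,s): return ((x+.5)/s-.5+ox,(y+.5)/s-.5+oy)
def wproj(P,s=None):
    s=s or r.sense();c=r.calibration('wrist');K=c['mtx']
    T=np.eye(4);T[:3,:3]=R.from_euler('xyz',s['tcp_rot']).as_matrix();T[:3,3]=s['eef_pos']
    p=(np.linalg.inv(T@c['T_tool_cam'])@np.r_[P,1])[:3]
    th=np.arctan2(np.hypot(p[0],p[1]),p[2]);k=th/np.hypot(p[0],p[1])*K[0,0]
    return np.array([K[0,2]+k*p[0],K[1,2]+k*p[1]])
def wpt(uv,z,s):
    c=r.calibration('wrist');K=c['mtx']
    T=np.eye(4);T[:3,:3]=R.from_euler('xyz',s['tcp_rot']).as_matrix();T[:3,3]=s['eef_pos'];T=T@c['T_tool_cam']
    a=np.array([uv[0]-K[0,2],uv[1]-K[1,2]]);rr=np.hypot(*a);th=rr/K[0,0]
    d=T[:3,:3]@np.r_[a/rr*np.sin(th),np.cos(th)]
    return T[:3,3]+d*(z-T[2,3])/d[2]
def goal(x,y,z,yaw,s=None):
    """shift in tool axes (cm) & rotvec deg from current (assume pointing down)"""
    s=s or r.sense(); M=R.from_euler('xyz',s['tcp_rot'])
    sh=M.inv().apply(np.array([x,y,z])-s['eef_pos'])/10
    G=R.from_euler('xyz',[np.pi,0,yaw])
    return sh.round(2),np.degrees((M.inv()*G).as_rotvec()).round(2)
E
python3 - <<'E'
from h import *
np.set_printoptions(precision=1,suppress=True)
S={'full':[(83,148),(230,157),(219,307),(70,297)],'sparse':[(491,183),(637,191),(625,342),(478,333)]}
for k,v in S.items():
  for z in(44,50):
    p=np.array([pt('top',cc(*q,225,105,5),z) for q in v])[:,:2]
    e=p[1]-p[2]; print(k,z,p.mean(0),[np.linalg.norm(p[i]-p[i-1]) for i in range(4)],np.degrees(np.arctan2(*( (p[0]+p[1]-p[2]-p[3])[::-1]))))
    print('  top edge dir', np.degrees(np.arctan2(*((p[0]+p[3]-p[1]-p[2])[::-1]))))
p=np.array([pt('top',cc(*q,400,140,5),36) for q in[(98,334),(193,355),(160,490),(63,464)]])[:,:2]
print('block',p,p.mean(0),[np.linalg.norm(p[i]-p[i-1]) for i in range(4)],np.degrees(np.arctan2(*((p[0]+p[1]-p[2]-p[3])[::-1]))))
for n,q,z,o in[('bottle',(136,97),100,(400,140,5)),('tape',(366,265),19,(400,140,5)),('dish',(370,100),18,(105,140,6)),('jar',(323,422),75,(105,140,6)),('beaker',(82,328),55,(105,140,6)),('pink',(585,406),75,(105,140,6))]:
  P=pt('top',cc(*q,*o),z); print(n,P, proj('scene',P))
for P in [(337,0,0)]: print(proj('scene',P))
E
```

```text
full 44 [569.  97.] [np.float64(76.40267784023446), np.float64(74.78078104700343), np.float64(76.75235971138764), np.float64(75.5465221021913)] -3.882931389533175
  top edge dir 86.57904519617884
full 50 [567.9  96.6] [np.float64(76.05228631900229), np.float64(74.43782773213688), np.float64(76.40036450863211), np.float64(75.2000570102407)] -3.8829313895331854
  top edge dir 86.57904519617887
sparse 44 [ 552.2 -108.8] [np.float64(76.64582885296923), np.float64(73.76153134168453), np.float64(77.03160887499733), np.float64(74.01606861751921)] -4.62046213180284
  top edge dir 86.93877191045968
sparse 50 [ 551.2 -108.3] [np.float64(76.29432221305728), np.float64(73.42325242390532), np.float64(76.67833300326524), np.float64(73.67662236234018)] -4.620462131802841
  top edge dir 86.93877191045972
block [[ 429.3 -318.1]
 [ 419.  -365.6]
 [ 351.2 -348.4]
 [ 363.9 -300.1]] [ 390.9 -333. ] [np.float64(67.90520970399564), np.float64(48.53998821528063), np.float64(69.99825666393072), np.float64(49.91776443347277)] -14.833522266892603
bottle [ 539.3 -322.2  100. ] [247.5 281. ]
tape [ 466.6 -458.5   19. ] [193.9 321.3]
dish [556.2 327.8  18. ] [369.9 171.7]
jar [413.7 329.8  75. ] [335.3 142.4]
beaker [453.5 437.1  55. ] [360.3 135.6]
pink [421.  222.3  75. ] [320.3 159.8]
[259.5 204.3]
```

Run:
```python
from h import *
print(goal(391,-333,170,np.radians(-14.8)))
```

```text
(array([ 27.13, -18.85,   6.09]), array([-6.000e-02,  2.000e-02,  3.249e+01]))
```

Emit:
jog_arm([
  [[27.1,-18.9,6.1,0,0,32.5,8.5],[27.1,-18.9,6.1,0,0,32.5,8.5],[27.1,-18.9,6.1,0,0,32.5,8.5],[27.1,-18.9,6.1,0,0,32.5,8.5],[27.1,-18.9,6.1,0,0,32.5,8.5]],
])

```text
clock: 0.78
eef_pos: [374.7, -353.6, 175.1]
tcp_rot: [3.141, -0.0, -0.259]
contact_force: [0.8, -0.3, 0.0]
opening: 0.996
```

Emit:
jog_arm([
  [[1.5,-0.9,0,0,0,0,8.5],[1.5,-0.9,0,0,0,0,8.5],[1.5,-0.9,0,0,0,0,8.5]],
])

```text
clock: 1.15
eef_pos: [390.1, -351.3, 175.6]
tcp_rot: [3.141, 0.0, -0.259]
contact_force: [-0.5, 0.7, 0.2]
opening: 0.996
```

```bash
cat >> h.py <<'E'
import cv2
def snap(name,cam='wrist',box=None,s=1):
    st=r.sense(); im=r.grab_frame(cam)[:,:,::-1]
    cv2.imwrite(f"pics/{name}_raw.png",im)
    if box:
        x,y,w,h=box; im=cv2.resize(im[y:y+h,x:x+w],None,fx=s,fy=s,interpolation=cv2.INTER_CUBIC)
    cv2.imwrite(f"pics/{name}.png",im); return st,im
E
python3 - <<'E'
from h import *
st,_=snap('w1'); print(st['eef_pos'],st['tcp_rot'],st['qpos'])
np.save('w1.npy',np.r_[st['eef_pos'],st['tcp_rot']])
print(wproj([391,-333,36],st))
E
```

```text
[ 390.10246528 -351.31538736  175.57661539] [ 3.14112548e+00  7.67322805e-06 -2.58987289e-01] [-7.35715079e-01  2.62406259e-01  1.90039415e+00 -5.04520764e-04
  9.78584745e-01  1.09435011e+00]
[259.23883469 203.19933861]
```

View pics/w1.png

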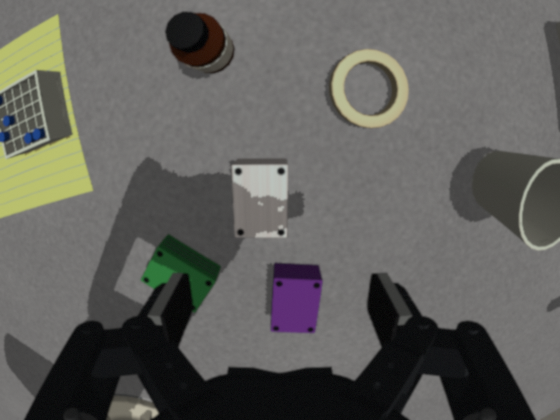

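The wrist view shows the block's top face with corners near (233,165), (288,164), (287,237) and (236,237). The green and purple blocks are beside it, and the bottle is at (205,45).

Run:
```python
from h import *
a=np.load('w1.npy'); st=dict(eef_pos=a[:3],tcp_rot=a[3:])
im=cv2.imread('pics/w1_raw.png'); c=cv2.resize(im[150:350,130:340],None,fx=3.5,fy=3.5,interpolation=cv2.INTER_CUBIC); cv2.imwrite('pics/w1c.png',c)
p=np.array([wpt(q,36,st) for q in[(233,165),(288,164),(287.5,237.5),(235.5,237.5)]])[:,:2]
print(p.round(1),p.mean(0),[np.linalg.norm(p[i]-p[i-1]).round(1) for i in range(4)])
print(np.degrees(np.arctan2(*((p[0]+p[1]-p[2]-p[3])[::-1]))))
for n,q in(('green',(181,265)),('purple',(297,306))): print(n,wpt(q,36,st))
```

```text
[[ 431.2 -320.1]
 [ 419.2 -367.4]
 [ 351.6 -349.4]
 [ 364.2 -301.7]] [ 391.53939061 -334.64810151] [np.float64(69.5), np.float64(48.7), np.float64(70.0), np.float64(49.4)]
-15.121445844502922
green [ 349.17282329 -237.76428085   36.        ]
purple [ 272.81140084 -339.62441359   36.        ]
```

View pics/w1c.png

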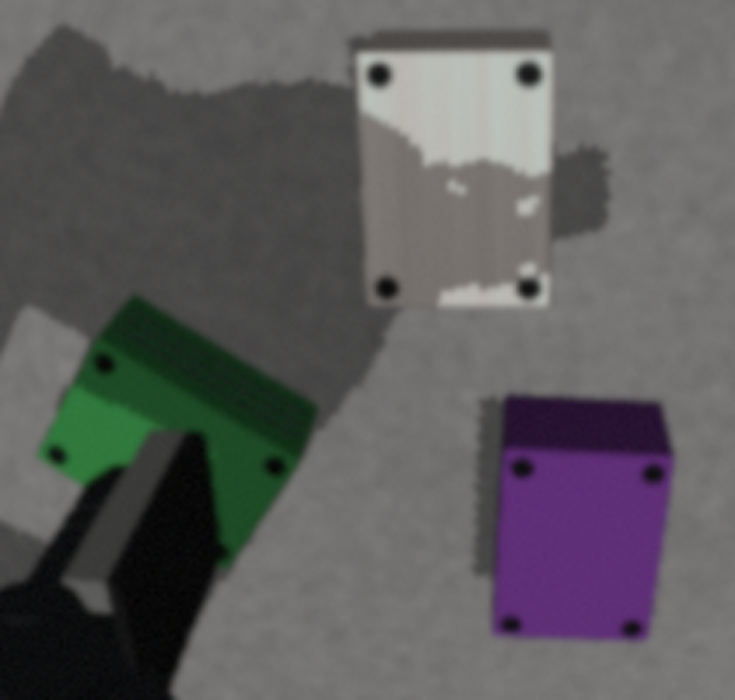

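Run:
```python
from h import *
print(goal(391.3,-334.2,5,np.radians(-15)))
```

```text
(array([-0.31, -1.7 , 17.06]), array([ 0.02, -0.  ,  0.12]))
```

Emit:
jog_arm([
  [[-0.3,-1.7,5,0,0,0.1,7.5],[-0.3,-1.7,10,0,0,0.1,7.5],[-0.3,-1.7,14,0,0,0.1,7.5],[-0.3,-1.7,17,0,0,0.1,7.5],[-0.3,-1.7,17,0,0,0.1,7.5]],
])

```text
clock: 1.82
eef_pos: [390.0, -332.9, 3.8]
tcp_rot: [-3.14, 0.004, -0.262]
contact_force: [-0.4, -0.2, 0.4]
opening: 0.879
```

Close on the block.

Emit:
jog_arm([
  [[0,0,0,0,0,0,4],[0,0,0,0,0,0,4],[0,0,0,0,0,0,4],[0,0,0,0,0,0,4],[0,0,0,0,0,0,4]],
], newtons=50)

```text
clock: 2.45
eef_pos: [392.7, -334.1, 7.0]
tcp_rot: [3.14, -0.002, -0.26]
contact_force: [-2.5, -1.4, 8.6]
opening: 0.576
```

Emit:
jog_arm([
  [[0,0,-2,0,0,0,4],[0,0,-6,0,0,0,4],[0,0,-10,0,0,0,4],[0,0,-13,0,0,0,4],[0,0,-13,0,0,0,4]],
])

```text
clock: 3.08
eef_pos: [393.4, -334.2, 138.1]
tcp_rot: [3.139, -0.005, -0.26]
contact_force: [0.8, 0.1, -2.4]
opening: 0.579
```

Run:
```python
from h import *
st,_=snap('w2'); print(st['eef_pos'],st['tcp_rot'],st['qpos'],st['contact_force'],st['opening'])
np.save('w2.npy',np.r_[st['eef_pos'],st['tcp_rot']])
```

```text
[ 393.3576832  -334.17008206  138.08408323] [ 3.139255   -0.00495577 -0.2600608 ] [-7.07151751e-01  2.97820692e-01  1.95300990e+00  4.48287786e-05
  8.85282730e-01  1.12368288e+00] [ 0.76347377  0.09724038 -2.39741946] 0.5791390391156538
```

View pics/w2.png

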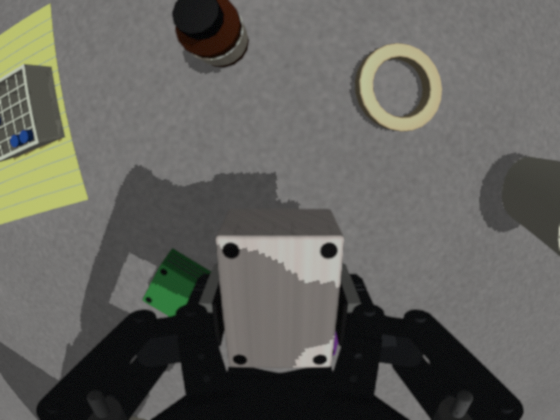

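Run:
```python
from h import *
a=np.load('w2.npy'); st=dict(eef_pos=a[:3],tcp_rot=a[3:])
p=np.array([wpt(q,167,st) for q in[(219,237),(343,237),(332,368),(228,368)]])
T=R.from_euler('xyz',a[3:])
print(T.inv().apply(p-a[:3]).round(1), T.inv().apply(p.mean(0)-a[:3]))
print(goal(480,0,200,np.radians(-4.7)))
```

```text
[[ 33.9 -23.2 -28.8]
 [ 33.7  24.8 -28.7]
 [-37.   26.  -29. ]
 [-36.7 -25.2 -29.2]] [ -1.53046816   0.60277081 -28.92252653]
(array([ -0.1 , -34.47,  -6.4 ]), array([  0.08,  -0.13, -10.2 ]))
```

Emit:
jog_arm([
  [[-0.1,-5,-6.4,0,0,-2,4],[-0.1,-11,-6.4,0,0,-4,4],[-0.1,-17,-6.4,0,0,-6,4],[-0.1,-23,-6.4,0,0,-8,4],[-0.1,-29,-6.4,0,0,-10.2,4]],
])

```text
clock: 3.75
eef_pos: [464.4, -53.4, 198.2]
tcp_rot: [-3.142, 0.002, -0.081]
contact_force: [1.6, -1.3, -2.4]
opening: 0.574
```

Emit:
jog_arm([
  [[-0.9,-4,0,0,0,0,4],[-0.9,-5.4,0,0,0,0,4],[-0.9,-5.4,0,0,0,0,4],[-0.9,-5.4,0,0,0,0,4]],
])

```text
clock: 4.25
eef_pos: [460.3, -1.8, 199.0]
tcp_rot: [3.141, 0.001, -0.083]
contact_force: [1.3, 0.2, -2.5]
opening: 0.575
```

Run:
```python
from h import *
st,_=snap('w3'); print(st['eef_pos'],st['tcp_rot'],st['qpos'],st['contact_force'],st['opening'])
np.save('w3.npy',np.r_[st['eef_pos'],st['tcp_rot']])
```

```text
[460.29898817  -1.82334911 198.99333323] [ 3.14113171e+00  6.30774138e-04 -8.28024704e-02] [-6.91335359e-03  1.33186591e-01  2.00600962e+00 -4.88414509e-04
  1.00306040e+00  1.64694807e+00] [ 1.33400795  0.18939347 -2.53239525] 0.5750066413682872
```

View pics/w3.png

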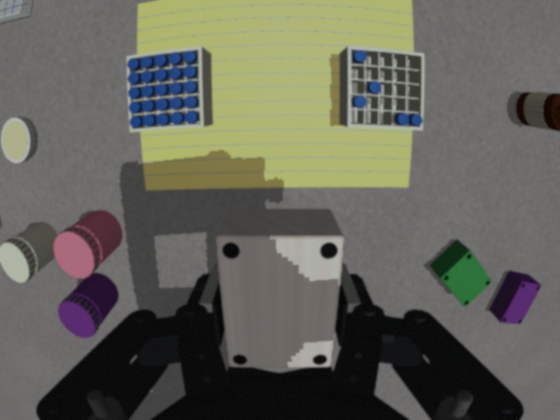

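Run:
```python
import cv2
im=cv2.imread('pics/w3_raw.png')
a=cv2.resize(im[35:145,115:215],None,fx=5,fy=5,interpolation=cv2.INTER_CUBIC)
b=cv2.resize(im[35:145,335:435],None,fx=5,fy=5,interpolation=cv2.INTER_CUBIC)
cv2.imwrite('pics/w3c.png',cv2.hconcat([a[:,:400+100],b])[:,:1000][:, :]) if 0 else (cv2.imwrite('pics/w3a.png',a),cv2.imwrite('pics/w3b.png',b))
```

```text
(no output)
```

View pics/w3a.png

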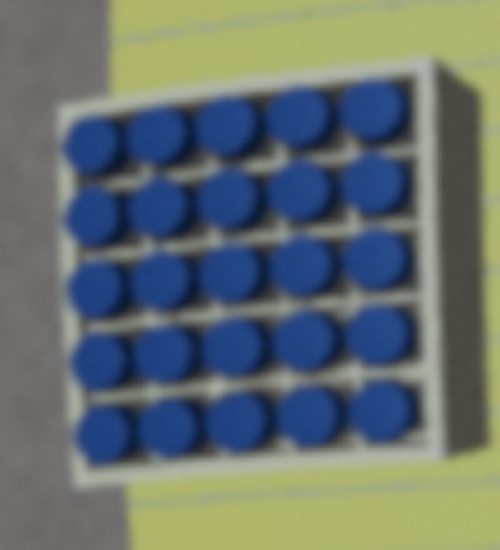

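View pics/w3b.png

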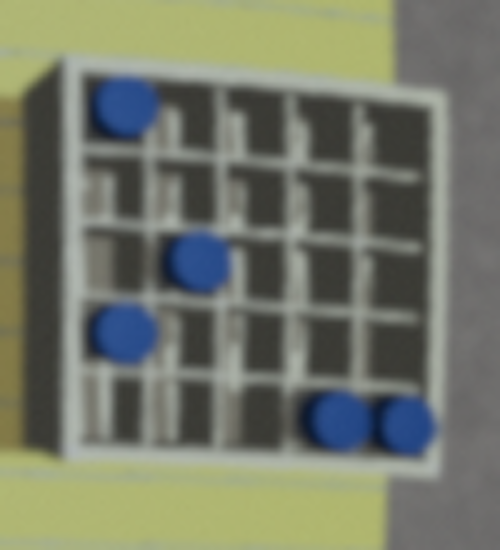

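Run:
```python
from h import *
from scipy.optimize import least_squares
a=np.load('w3.npy'); st=dict(eef_pos=a[:3],tcp_rot=a[3:])
# corner order TL(+x,+y) TR(+x,-y) BR(-x,-y) BL(-x,+y)
C=np.array([(38,38),(38,-38),(-38,-38),(-38,38)])
W={1:[(58,105),(435,60),(445,458),(75,488)],-1:[(65,57),(446,92),(438,476),(65,460)]}
T={1:[(83,148),(230,157),(219,307),(70,297)],-1:[(491,183),(637,191),(625,342),(478,333)]}
B={1:[(1,(482,90)),(2,(485,447))],-1:[(0,(25,92)),(3,(27,452))]}
def model(p,use):
    x,y,yaw,h=p; res=[]
    c,s=np.cos(yaw),np.sin(yaw); Rm=np.array([[c,-s],[s,c]])
    for k in(1,-1):
        o=np.array([x,y])+Rm@[0,105*k]
        P=[np.r_[o+Rm@q,h] for q in C]; ox=115 if k==1 else 335
        if 'w' in use:
            for i in range(4): res.append(wproj(P[i],st)-cc(*W[k][i],ox,35,5))
            for i,q in B[k]: res.append(wproj(np.r_[P[i][:2],0],st)-cc(*q,ox,35,5))
        if 't' in use:
            for i in range(4): res.append(proj('top',P[i])-cc(*T[k][i],225,105,5))
    return np.concatenate(res)
for use in('w','t','wt'):
    f=least_squares(model,[560,-6,-.08,44],args=(use,)); p=f.x
    print(use,p[:2],np.degrees(p[2]),p[3],'rms',np.sqrt(np.mean(f.fun**2)))
    if use=='w': print(f.fun.reshape(-1,2).round(1))
```

```text
w [563.78698138  -6.88499473] -4.634252635771482 42.54288948100245 rms 0.5589986901255101
[[ 0.6  0.2]
 [-0.1  0.1]
 [-0.6  0.7]
 [-0.  -0.5]
 [-0.2  1. ]
 [ 0.5  0.2]
 [ 0.7 -0.4]
 [ 0.3  0.7]
 [-0.2  0.3]
 [-0.1 -0.6]
 [ 0.3 -0.3]
 [-0.8 -1.5]]
t [563.83024515  -5.87616991] -4.478470847853329 24.95106984128907 rms 0.3834485994529021
wt [563.53411559  -6.78303999] -4.619196499133853 41.95364092815822 rms 0.7664180011154538
```

Run:
```python
from h import *
print(goal(564.4,-6.4,8,np.radians(-4.62)))
```

```text
(array([10.41, -0.43, 19.11]), array([ 0.02,  0.02, -0.16]))
```

Emit:
jog_arm([
  [[5,-0.4,3,0,0,0,4],[10.4,-0.4,6,0,0,0,4],[10.4,-0.4,10,0,0,0,4],[10.4,-0.4,13,0,0,0,4],[10.4,-0.4,13,0,0,0,4]],
])

```text
clock: 4.92
eef_pos: [562.5, -6.6, 67.2]
tcp_rot: [3.141, 0.005, -0.084]
contact_force: [1.0, -0.7, -1.6]
opening: 0.574
```

Run:
```python
from h import *
print(r.sense()['eef_pos'],goal(564.4,-6.4,7.5,np.radians(-4.62)))
st,_=snap('w4')
```

```text
[562.51614874  -6.61136928  67.1729482 ] (array([ 0.22, -0.04,  5.97]), array([ 0.03,  0.29, -0.18]))
```

View pics/w4.png

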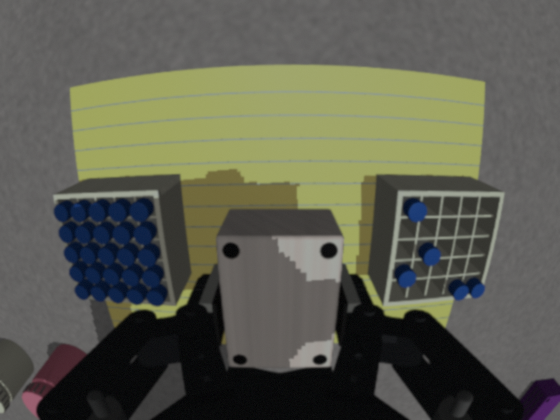

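Emit:
jog_arm([
  [[0.2,-0.1,2,0,0,0,4],[0.2,-0.1,4,0,0,0,4],[0.2,-0.1,5.4,0,0,0,4],[0.2,-0.1,5.9,0,0,0,4],[0.2,-0.1,5.9,0,0,0,4]],
])

```text
clock: 5.6
eef_pos: [566.6, -4.5, 10.4]
tcp_rot: [-3.142, 0.0, -0.082]
contact_force: [-0.5, 0.5, -2.3]
opening: 0.576
```

Emit:
jog_arm([
  [[0,0,0,0,0,0,4]],
])

```text
clock: 5.72
eef_pos: [567.0, -4.5, 11.0]
tcp_rot: [-3.142, -0.001, -0.082]
contact_force: [0.4, 0.2, -2.8]
opening: 0.573
```

Emit:
jog_arm([
  [[-0.2,0.1,0.2,0,0,0,4],[-0.2,0.1,0.4,0,0,0,4],[-0.2,0.1,0.4,0,0,0,4]],
])

```text
clock: 6.1
eef_pos: [564.2, -5.4, 7.0]
tcp_rot: [3.142, 0.0, -0.082]
contact_force: [-3.4, 0.4, 5.7]
opening: 0.577
```

Emit:
jog_arm([
  [[0,0,0,0,0,0,6.5],[0,0,0,0,0,0,6.5],[0,0,-3,0,0,0,6.5],[0,0,-7,0,0,0,6.5],[0,0,-12,0,0,0,6.5]],
])

```text
clock: 6.72
eef_pos: [563.7, -5.3, 126.9]
tcp_rot: [3.142, 0.002, -0.082]
contact_force: [0.3, 0.1, -0.6]
opening: 0.763
```

Run:
```python
from h import *
s=r.sense(); print(s['eef_pos'],s['contact_force'],s['qpos'],goal(500,200,240,-.08))
```

```text
[563.71325272  -5.34789773 126.91783467] [ 0.27285376  0.12329594 -0.5793196 ] [-1.21679025e-02  3.82224968e-01  1.85481888e+00  4.27639810e-05
  9.06280443e-01  1.64080430e+00] (array([ -8.06, -19.94, -11.3 ]), array([ 0.  ,  0.1 , -0.13]))
```

Emit:
jog_arm([
  [[-3,-2,-5,0,0,0,8],[-8,-5,-9,0,0,0,8],[-10,-8,-9,0,0,0,8],[-10,-8,-9,0,0,0,8],[-10,-8,-9,0,0,0,8]],
])

```text
clock: 7.35
eef_pos: [471.6, 82.4, 216.4]
tcp_rot: [3.141, -0.001, -0.081]
contact_force: [-0.3, -0.1, 0.5]
opening: 0.937
```

Run:
```python
from h import *
st,_=snap('w5'); np.save('w5.npy',np.r_[st['eef_pos'],st['tcp_rot']])
print(st['eef_pos'],st['tcp_rot'],goal(470,328,180,-.08))
im=cv2.imread('pics/w5_raw.png')
cv2.imwrite('pics/w5c.png',cv2.resize(im[40:240,130:400],None,fx=2.9,fy=2.9,interpolation=cv2.INTER_CUBIC))
print(wproj([563.6,-6.7,36],st))
```

```text
[471.64847514  82.44380277 216.44816139] [ 3.14137918e+00 -5.72134172e-04 -8.13222186e-02] (array([ -2.19, -24.49,   3.61]), array([ 0.02, -0.  , -0.12]))
[360.6444135   92.80348091]
```

View pics/w5c.png

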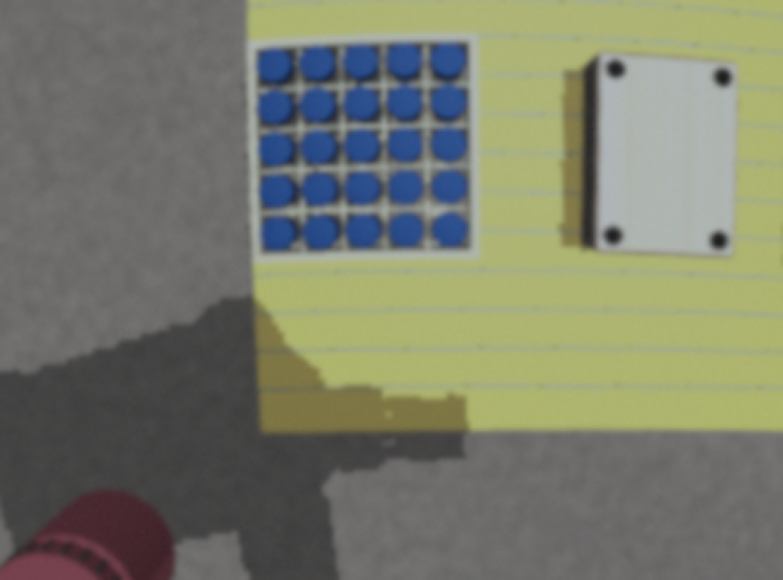

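View pics/w5.png

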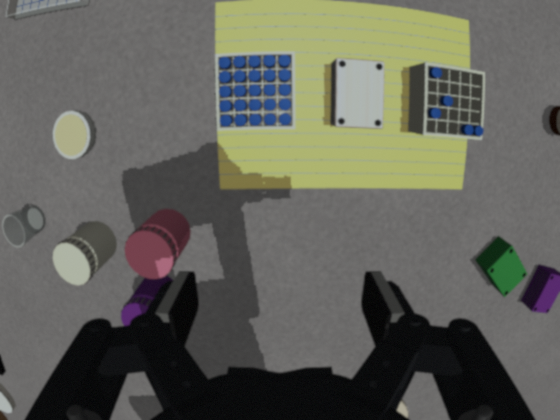

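The block stands between the boxes, with its top corners in the crop at (600,55), (736,63), (731,255) and (594,249). The dish is visible at (73,135).

Run:
```python
from h import *
a=np.load('w5.npy'); st=dict(eef_pos=a[:3],tcp_rot=a[3:])
f=lambda q,z:wpt(cc(*q,130,40,2.9),z,st)[:2]
p=np.array([f(q,36) for q in[(600,55),(736,63),(731,255),(594,249)]]);print('block',p.mean(0),np.degrees(np.arctan2(*((p[0]+p[1]-p[2]-p[3])[::-1]))))
q=np.array([f(q,42.5) for q in[(249,42),(477,35),(479,257),(258,257)]]);print('full',q.mean(0))
print('rel', p.mean(0)-q.mean(0),'exp',np.array([-105*np.sin(np.radians(4.62)),-105*np.cos(np.radians(4.62))]))
print('dish',wpt((73,135),18,st))
print('jar',wpt((73,260),75,st))
```

```text
block [563.47834905  -5.77475428] -5.278976723791201
full [572.52504742  96.6766925 ]
rel [  -9.04669836 -102.45144678] exp [  -8.45742039 -104.65883642]
dish [557.70059521 323.67056269  18.        ]
jar [420.71251144 323.6152476   75.        ]
```

Run:
```python
from h import *
print(goal(500,328,150,-.08))
```

```text
(array([  0.8 , -24.74,   6.61]), array([ 0.02, -0.  , -0.12]))
```

Emit:
jog_arm([
  [[0.8,-6,1.5,0,0,0,8.5],[0.8,-12,3,0,0,0,8.5],[0.8,-18,5,0,0,0,8.5],[0.8,-24,6.6,0,0,0,8.5],[0.8,-24.7,6.6,0,0,0,8.5]],
])

```text
clock: 8.02
eef_pos: [499.7, 330.4, 148.0]
tcp_rot: [3.14, 0.002, -0.08]
contact_force: [-0.1, -1.1, 0.5]
opening: 0.992
```

Emit:
jog_arm([
  [[0,0,0,0,0,0,8.5]],
])

```text
clock: 8.15
eef_pos: [499.8, 327.6, 149.5]
tcp_rot: [3.14, 0.001, -0.082]
contact_force: [-0.6, -0.2, 0.2]
opening: 0.998
```

Run:
```python
from h import *
st,_=snap('w6'); np.save('w6.npy',np.r_[st['eef_pos'],st['tcp_rot']])
print(st['eef_pos'],st['tcp_rot'],st['qpos'],wproj([557,326,18],st))
```

```text
[499.79424525 327.55800377 149.47224698] [ 3.14028690e+00  1.11749762e-03 -8.18859332e-02] [ 5.77840726e-01  3.99980612e-01  1.76470391e+00 -4.18019430e-04
  9.78591465e-01  2.23075588e+00] [274.95994122 136.49208285]
```

View pics/w6.png

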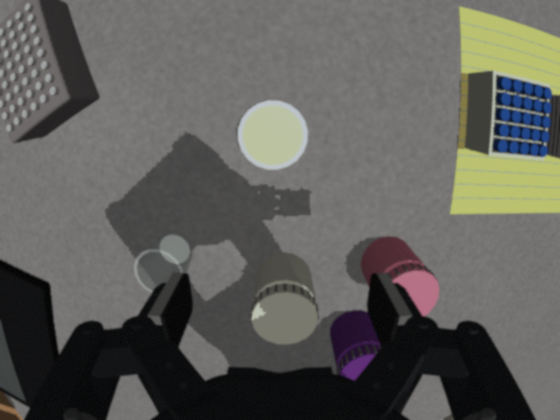

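Run:
```python
from h import *
a=np.load('w6.npy'); st=dict(eef_pos=a[:3],tcp_rot=a[3:])
d=wpt((273,134.8),18,st);print(d)
print([ (wpt(q,18,st)-d).round(1) for q in [(237.5,134.8),(308.5,134.8),(273,100),(273,169.5)]])
print(goal(d[0],d[1],0,-.08))
for z in (70,75): print('jar',wpt((285,311),z,st))
im=cv2.imread('pics/w6_raw.png')
cv2.imwrite('pics/w6c.png',cv2.resize(im[220:360,220:450],None,fx=3.4,fy=3.4,interpolation=cv2.INTER_CUBIC))
```

```text
[558.57760144 327.51737293  18.        ]
[array([ 2.9, 29.9,  0. ]), array([ -2.3, -29.8,   0. ]), array([29.4, -2.5,  0. ]), array([-29.8,   2.6,   0. ])]
(array([ 5.86, -0.57, 14.99]), array([ 0.06,  0.04, -0.16]))
jar [420.16684307 329.12325584  70.        ]
jar [423.799266   328.93792181  75.        ]
```

View pics/w6c.png

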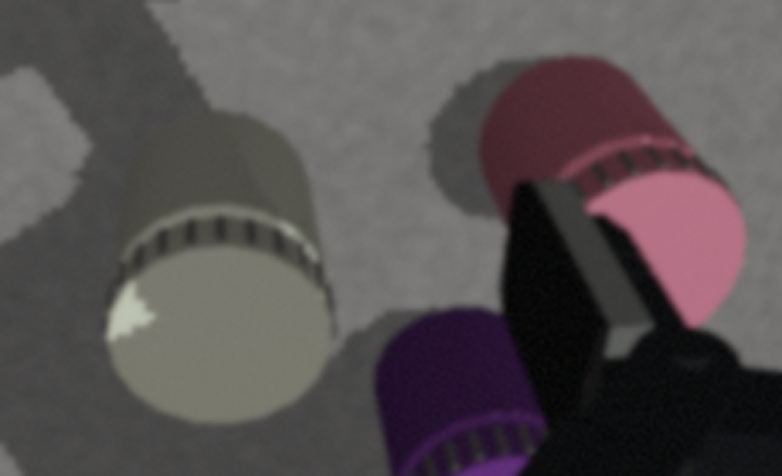

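Emit:
jog_arm([
  [[4,-0.6,4,0,0,0,8.5],[5.8,-0.6,8,0,0,0,8.5],[5.8,-0.6,11,0,0,0,8.5],[5.8,-0.6,13,0,0,0,8.5],[5.8,-0.6,14,0,0,0,8.5]],
])

```text
clock: 8.82
eef_pos: [557.8, 328.2, 9.9]
tcp_rot: [3.141, 0.001, -0.083]
contact_force: [-0.1, 0.8, -0.1]
opening: 0.994
```

Emit:
jog_arm([
  [[0,0,0.5,0,0,0,8.5],[0,0,0.8,0,0,0,8.5],[0,0,0.8,0,0,0,8.5]],
])

```text
clock: 9.2
eef_pos: [558.1, 329.6, 3.0]
tcp_rot: [-3.141, -0.001, -0.082]
contact_force: [0.3, -0.6, -0.1]
opening: 0.998
```

Emit:
jog_arm([
  [[0,0.2,0.4,0,0,0,8.5],[0,0.2,0.4,0,0,0,8.5],[0,0.2,0.4,0,0,0,6.5],[0,0.2,0.4,0,0,0,5.5],[0,0.2,0.4,0,0,0,5.5]],
], newtons=20)

```text
clock: 9.82
eef_pos: [557.7, 327.4, -1.2]
tcp_rot: [-3.141, -0.0, -0.082]
contact_force: [-1.3, -0.5, 3.8]
opening: 0.691
```

Emit:
jog_arm([
  [[0,0,0,0,0,0,5.3],[0,0,0,0,0,0,5.3]],
])

```text
clock: 10.07
eef_pos: [557.7, 327.4, -1.3]
tcp_rot: [-3.141, -0.0, -0.082]
contact_force: [-1.1, -1.7, 5.0]
opening: 0.694
```

Run:
```python
from h import *
st,_=snap('w7'); 
print(st['eef_pos'],st['tcp_rot'],st['opening'],st['contact_force'])
```

```text
[557.73794895 327.38054311  -1.2625618 ] [-3.14147184e+00 -1.54529545e-04 -8.21326520e-02] 0.6937383373785511 [-1.05013465 -1.67337278  5.0317405 ]
```

View pics/w7.png

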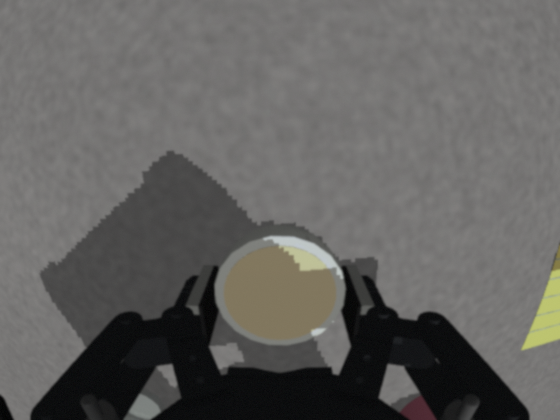

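Emit:
jog_arm([
  [[0,0,-2,0,0,0,5.3],[0,0,-5,0,0,0,5.3],[0,0,-9,0,0,0,5.3],[0,0,-13,0,0,0,5.3],[0,0,-13,0,0,0,5.3]],
], newtons=25)

```text
clock: 10.75
eef_pos: [559.9, 328.6, 133.2]
tcp_rot: [-3.137, -0.006, -0.082]
contact_force: [0.1, 0.2, -0.3]
opening: 0.69
```

Run:
```python
from h import *
st,_=snap('w8'); np.save('w8.npy',np.r_[st['eef_pos'],st['tcp_rot']])
print(st['eef_pos'],st['tcp_rot'],st['opening'],st['contact_force'])
im=cv2.imread('pics/w8_raw.png')
cv2.imwrite('pics/w8c.png',cv2.resize(im[210:370,180:380],None,fx=4,fy=4,interpolation=cv2.INTER_CUBIC))
zt=st['eef_pos'][2]+1.2+18
T=R.from_euler('xyz',st['tcp_rot'])
for q in [(280,291),(280,236),(280,345)]: print(T.inv().apply(wpt(q,zt,st)-st['eef_pos']))
print(goal(563.5,-5.8,150,-.08))
```

```text
[559.89035665 328.64820233 133.16011961] [-3.13739932 -0.00597903 -0.0821044 ] 0.6902932341666169 [ 0.07638541  0.19519739 -0.26091927]
[  3.41525974   0.44099321 -19.18194088]
[ 30.20139455   0.45911677 -19.02185837]
[-29.10650631   0.42413239 -19.37632291]
(array([ 3.22, 33.22, -1.98]), array([-0.13, -0.19, -0.12]))
```

View pics/w8c.png

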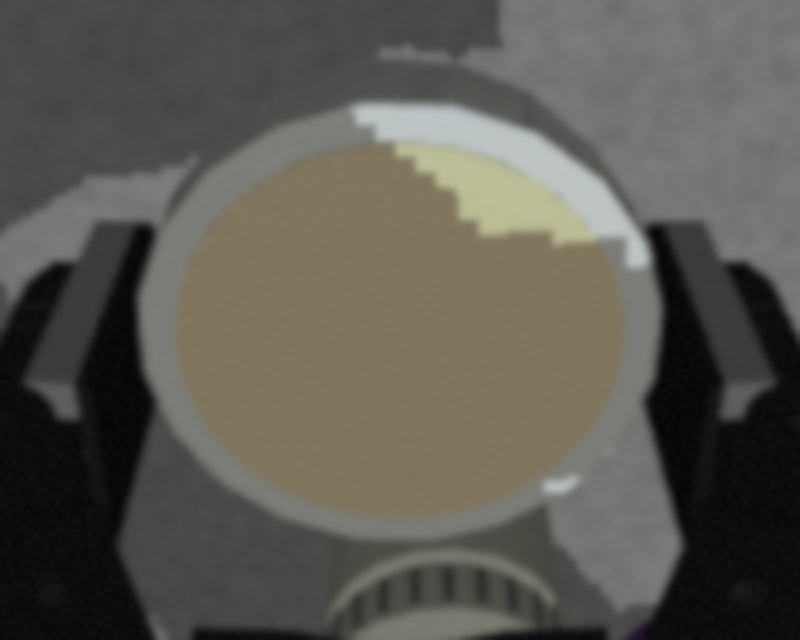

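Emit:
jog_arm([
  [[0.5,4,-1.5,0,0,0,5.3],[1,9,-2,0,0,0,5.3],[1.5,15,-2,0,0,0,5.3],[2.5,21,-2,0,0,0,5.3],[3.1,26,-2,0,0,0,5.3]],
])

```text
clock: 11.42
eef_pos: [566.3, 63.4, 147.5]
tcp_rot: [3.141, 0.002, -0.083]
contact_force: [0.7, -0.4, -0.4]
opening: 0.688
```

Emit:
jog_arm([
  [[0,4,0,0,0,0,5.3],[0,6.5,0,0,0,0,5.3],[0,7.2,0,0,0,0,5.3],[0,7.2,0,0,0,0,5.3]],
])

```text
clock: 11.92
eef_pos: [561.0, -5.9, 148.0]
tcp_rot: [-3.141, 0.001, -0.083]
contact_force: [-0.3, 0.7, -0.4]
opening: 0.691
```

Run:
```python
from h import *
st=r.sense();print(st['eef_pos'],st['tcp_rot'],goal(562.7,-5.6,45,-.0806))
```

```text
[561.01300399  -5.91168314 147.97261836] [-3.14141467e+00  8.53103266e-04 -8.27643741e-02] (array([ 0.17, -0.04, 10.3 ]), array([-0.01,  0.05, -0.12]))
```

Emit:
jog_arm([
  [[0.2,0,3,0,0,0,5.3],[0.2,0,6,0,0,0,5.3],[0.2,0,8.5,0,0,0,5.3],[0.2,0,10,0,0,0,5.3],[0.2,0,10,0,0,0,5.3]],
])

```text
clock: 12.55
eef_pos: [562.7, -5.5, 47.5]
tcp_rot: [3.142, 0.002, -0.081]
contact_force: [0.3, -0.2, -1.1]
opening: 0.683
```

Emit:
jog_arm([
  [[0,0,0,0,0,0,5.3]],
])

```text
clock: 12.68
eef_pos: [564.0, -6.0, 49.2]
tcp_rot: [-3.141, -0.001, -0.082]
contact_force: [-0.2, 0.3, -0.2]
opening: 0.693
```

Run:
```python
from h import *
st=r.sense();print(st['eef_pos'],st['tcp_rot'],goal(562.7,-5.6,35,-.0806))
snap('w9')
```

```text
[563.97137791  -5.96372242  49.18171358] [-3.14147177e+00 -1.10292603e-03 -8.18212766e-02] (array([-0.13, -0.03,  1.42]), array([-0.01, -0.06, -0.07]))
```

View pics/w9.png

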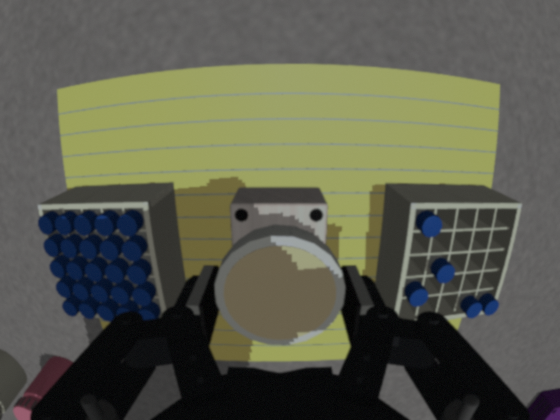

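Emit:
jog_arm([
  [[-0.1,0,0.6,0,0,0,5.3],[-0.1,0,1,0,0,0,5.3],[-0.1,0,1.3,0,0,0,5.3],[-0.1,0,1.3,0,0,0,5.3]],
])

```text
clock: 13.22
eef_pos: [562.1, -6.2, 35.1]
tcp_rot: [-3.142, 0.0, -0.082]
contact_force: [0.1, -0.1, -0.9]
opening: 0.685
```

Emit:
jog_arm([
  [[0,0,0.1,0,0,0,5.3],[0,0,0.1,0,0,0,5.3]],
])

```text
clock: 13.48
eef_pos: [562.4, -6.2, 34.8]
tcp_rot: [3.142, -0.0, -0.082]
contact_force: [-2.1, -0.8, 3.2]
opening: 0.688
```

Contact made. Release and rise.

Emit:
jog_arm([
  [[0,0,0,0,0,0,7],[0,0,0,0,0,0,7.2],[0,0,-3,0,0,0,7.2],[0,0,-7,0,0,0,7.2],[0,0,-12,0,0,0,7.2]],
])

```text
clock: 14.1
eef_pos: [561.6, -6.1, 154.9]
tcp_rot: [3.142, 0.002, -0.082]
contact_force: [0.4, 0.8, -0.1]
opening: 0.845
```

Emit:
jog_arm([
  [[-4,-3,-4,0,0,0,8.5],[-9,-7,-6,0,0,0,8.5],[-10,-11,-6,0,0,0,8.5],[-10,-11,-6,0,0,0,8.5],[-10,-11,-6,0,0,0,8.5]],
])

```text
clock: 14.72
eef_pos: [471.8, 111.5, 214.4]
tcp_rot: [3.141, -0.0, -0.081]
contact_force: [0.4, -0.7, -0.5]
opening: 1.001
```

Run:
```python
from h import *
st,_=snap('w10'); np.save('w10.npy',np.r_[st['eef_pos'],st['tcp_rot']])
print(st['eef_pos'],st['tcp_rot'])
im=cv2.imread('pics/w10_raw.png')
cv2.imwrite('pics/w10c.png',cv2.resize(im[20:160,280:480],None,fx=4,fy=4,interpolation=cv2.INTER_CUBIC))
```

```text
[471.75464686 111.53139136 214.37542522] [ 3.14128227e+00 -1.38155072e-04 -8.11813783e-02]
```

View pics/w10.png

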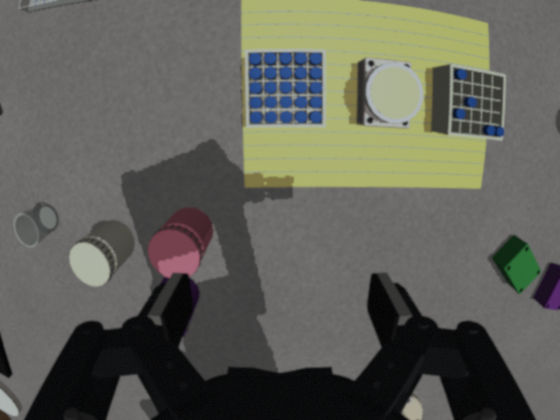

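View pics/w10c.png

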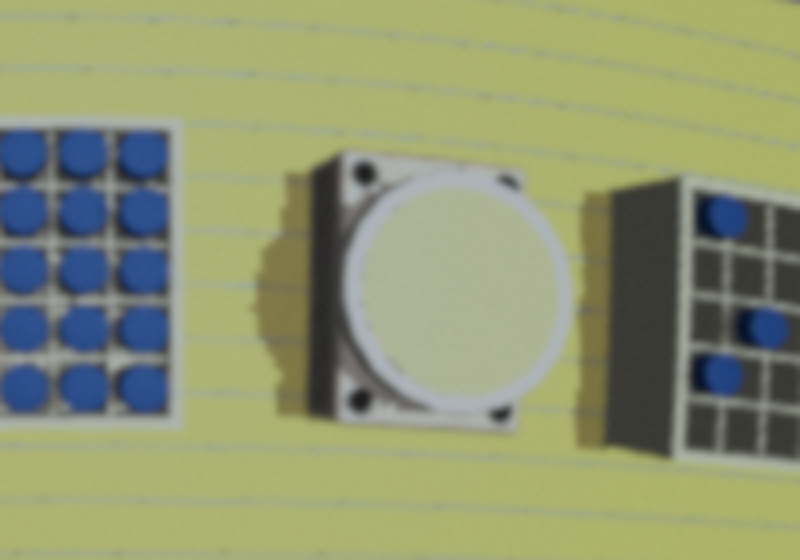

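Run:
```python
from h import *
a=np.load('w10.npy'); st=dict(eef_pos=a[:3],tcp_rot=a[3:])
f=lambda q,z:wpt(cc(*q,280,20,4),z,st)[:2]
p=np.array([f(q,36) for q in[(343,150),(523,170),(518,432),(337,420)]]);print('block',p.mean(0))
print('dish',f((457.5,288),54))
print('sparse L edge',f((684,176),42.5),f((674,457),42.5)); print('full R edge',f((183,120),42.5),f((182,425),42.5))
print('jar',wpt((93,259.5),75,st))
print(goal(360,326,170,-.08))
```

```text
block [563.47752817  -6.03098576]
dish [563.84256803  -5.96498881]
sparse L edge [595.83043736 -77.51161757] [520.58490332 -71.6931595 ]
full R edge [607.1859015   56.03116577] [532.37098352  61.74265056]
jar [421.62121832 321.24847905  75.        ]
(array([-12.91, -20.5 ,   4.42]), array([ 0.02,  0.01, -0.12]))
```

Emit:
jog_arm([
  [[-3,-5,1,0,0,0,8.5],[-6,-10,2,0,0,0,8.5],[-9,-15,3,0,0,0,8.5],[-12.9,-20.5,4,0,0,0,8.5],[-12.9,-20.5,4,0,0,0,8.5]],
])

```text
clock: 15.4
eef_pos: [358.6, 328.2, 173.4]
tcp_rot: [3.141, 0.001, -0.079]
contact_force: [1.0, 0.2, 0.3]
opening: 0.994
```

Emit:
jog_arm([
  [[0,0,0,0,0,0,8.5],[0,0,0,0,0,0,8.5]],
])

```text
clock: 15.65
eef_pos: [360.9, 325.3, 174.5]
tcp_rot: [3.141, -0.0, -0.084]
contact_force: [0.1, -0.3, 0.5]
opening: 0.993
```

Run:
```python
from h import *
st,_=snap('w11'); np.save('w11.npy',np.r_[st['eef_pos'],st['tcp_rot']])
print(st['eef_pos'],st['tcp_rot'],st['qpos'],wproj([416,328,75],st))
```

```text
[360.93460126 325.3239227  174.46276861] [ 3.14127277e+00 -1.29528943e-04 -8.40486599e-02] [ 7.30687863e-01  2.05599120e-01  1.98019874e+00 -3.84032038e-04
  9.55938696e-01  2.38575442e+00] [269.06381749 143.89397288]
```

View pics/w11.png

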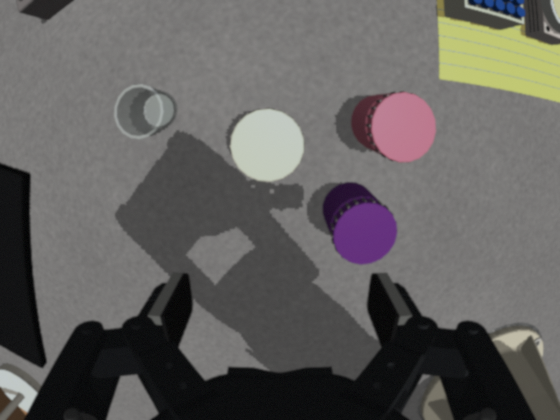

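Run:
```python
from h import *
a=np.load('w11.npy'); st=dict(eef_pos=a[:3],tcp_rot=a[3:])
for n,q,z in(('jar',(266.5,145.5),75),('L',(229,145.5),75),('R',(304,145.5),75),('pink',(403,127),75),('purple',(364,232),75),('beaker',(141,112),55)): print(n,wpt(q,z,st))
d=wpt((266.5,145.5),75,st)
print(goal(d[0],d[1],26,-.08))
```

```text
jar [414.9624902  330.01950607  75.        ]
L [417.7614755  358.16045102  75.        ]
R [412.63404548 302.07566037  75.        ]
pink [423.02503923 223.42679663  75.        ]
purple [338.63272024 256.87294257  75.        ]
beaker [453.99437311 434.16410155  55.        ]
(array([ 5.34, -0.93, 14.85]), array([ 0.01, -0.01, -0.25]))
```

Emit:
jog_arm([
  [[4,-0.9,2,0,0,0,8.5],[5.3,-0.9,5,0,0,0,8.5],[5.3,-0.9,9,0,0,0,8.5],[5.3,-0.9,13,0,0,0,8.5],[5.3,-0.9,14.8,0,0,0,8.5]],
])

```text
clock: 16.32
eef_pos: [413.4, 329.4, 24.8]
tcp_rot: [3.14, 0.002, -0.084]
contact_force: [-0.0, 0.1, 0.6]
opening: 0.992
```

Emit:
jog_arm([
  [[0,0,0,0,0,0,8.5],[0,0,0,0,0,0,8.5]],
])

```text
clock: 16.58
eef_pos: [414.5, 331.6, 27.7]
tcp_rot: [-3.14, -0.001, -0.083]
contact_force: [0.1, -0.1, 1.1]
opening: 0.994
```

Emit:
jog_arm([
  [[0,0.1,0,0,0,0,6],[0,0.1,0,0,0,0,5],[0,0.1,0,0,0,0,4.8],[0,0.1,0,0,0,0,4.8],[0,0.1,0,0,0,0,4.8]],
], newtons=35)

```text
clock: 17.2
eef_pos: [413.9, 330.5, 27.6]
tcp_rot: [-3.141, -0.001, -0.082]
contact_force: [-0.5, -1.7, 8.2]
opening: 0.646
```

Emit:
jog_arm([
  [[0,0,0,0,0,0,4.8],[0,0,-2,0,0,0,4.8],[0,0,-6,0,0,0,4.8],[0,0,-11,0,0,0,4.8],[0,0,-15,0,0,0,4.8]],
])

```text
clock: 17.82
eef_pos: [413.5, 330.3, 178.8]
tcp_rot: [-3.141, -0.001, -0.082]
contact_force: [-0.3, -0.1, -1.5]
opening: 0.649
```

Run:
```python
from h import *
st,_=snap('w12'); np.save('w12.npy',np.r_[st['eef_pos'],st['tcp_rot']])
print(st['eef_pos'],st['tcp_rot'],st['opening'],st['contact_force'])
print(goal(648,-117,175,-.08))
```

```text
[413.50325297 330.33177944 178.78381074] [-3.14053126e+00 -1.15882959e-03 -8.19587186e-02] 0.6486216909151031 [-0.25110233 -0.05583727 -1.47549502]
(array([26.84, 42.84,  0.78]), array([-0.31, -0.34, -0.11]))
```

View pics/w12.png

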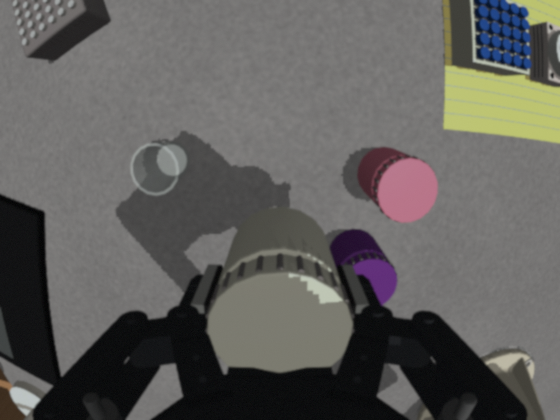

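Emit:
jog_arm([
  [[2.5,4,0,0,0,0,4.8],[5.5,9,0,0,0,0,4.8],[8.5,14,0,0,0,0,4.8],[11.5,19,0,0,0,0,4.8],[14.5,24,0,0,0,0,4.8]],
])

```text
clock: 18.5
eef_pos: [538.8, 77.4, 176.8]
tcp_rot: [-3.141, -0.001, -0.082]
contact_force: [0.4, 1.0, -0.6]
opening: 0.65
```

Emit:
jog_arm([
  [[3,5,0,0,0,0,4.8],[6,10,0,0,0,0,4.8],[9,14,0,0,0,0,4.8],[11,17,0,0,0,0,4.8],[12.2,18.8,0,0,0,0,4.8]],
])

```text
clock: 19.12
eef_pos: [644.8, -119.8, 176.4]
tcp_rot: [3.142, -0.0, -0.083]
contact_force: [0.1, 0.8, -1.4]
opening: 0.646
```

Emit:
jog_arm([
  [[0,0,0,0,0,0,4.8],[0,0,0,0,0,0,4.8]],
])

```text
clock: 19.38
eef_pos: [643.7, -117.2, 176.3]
tcp_rot: [-3.141, 0.001, -0.082]
contact_force: [-0.3, 0.0, -1.6]
opening: 0.642
```

Run:
```python
from h import *
st=r.sense()
print(st['eef_pos'],st['tcp_rot'],st['opening'],st['contact_force'])
print(goal(649.8,-119,28.5,-.08))
```

```text
[ 643.70084738 -117.21111127  176.25958227] [-3.14108819e+00  9.43457114e-04 -8.16771282e-02] 0.6419969481146877 [-0.34252944  0.01071556 -1.56961684]
(array([ 0.64,  0.14, 14.78]), array([-0.03,  0.05, -0.1 ]))
```

Emit:
jog_arm([
  [[0.6,0.1,3,0,0,0,4.8],[0.6,0.1,7,0,0,0,4.8],[0.6,0.1,11,0,0,0,4.8],[0.6,0.1,13.4,0,0,0,4.8],[0.6,0.1,13.4,0,0,0,4.8]],
])

```text
clock: 20.0
eef_pos: [648.3, -118.2, 40.7]
tcp_rot: [-3.141, 0.004, -0.081]
contact_force: [-0.1, 0.4, -0.2]
opening: 0.645
```

Emit:
jog_arm([
  [[0,0,0,0,0,0,4.8],[0,0,0,0,0,0,4.8]],
])

```text
clock: 20.25
eef_pos: [651.3, -119.7, 44.1]
tcp_rot: [3.141, -0.002, -0.082]
contact_force: [0.1, 0.8, -0.7]
opening: 0.646
```

Run:
```python
from h import *
st=r.sense()
print(st['eef_pos'],st['contact_force'])
print(goal(649.8,-119,28,-.08))
```

```text
[ 651.27561726 -119.65406726   44.10972207] [ 0.06533449  0.81579075 -0.68216226]
(array([-0.16, -0.05,  1.61]), array([ 0.01, -0.14, -0.1 ]))
```

Emit:
jog_arm([
  [[-0.1,0,0.8,0,0,0,4.8],[-0.1,0,1.3,0,0,0,4.8],[-0.1,0,1.6,0,0,0,4.8],[-0.1,0,1.6,0,0,0,4.8]],
])

```text
clock: 20.75
eef_pos: [649.0, -119.8, 27.7]
tcp_rot: [-3.141, 0.001, -0.082]
contact_force: [-5.8, 1.1, 14.5]
opening: 0.645
```

Emit:
jog_arm([
  [[0,0,0,0,0,0,4.8],[0,0,0,0,0,0,4.8]],
])

```text
clock: 21.0
eef_pos: [649.0, -119.7, 27.7]
tcp_rot: [-3.141, 0.001, -0.082]
contact_force: [-6.4, 1.0, 14.8]
opening: 0.645
```

Emit:
jog_arm([
  [[0,0,-0.1,0,0,0,4.8],[0,0,-0.1,0,0,0,7.5],[0,0,-0.1,0,0,0,7.5],[0,0,-0.1,0,0,0,7.5],[0,0,-2,0,0,0,7.5]],
])

```text
clock: 21.62
eef_pos: [648.1, -119.5, 45.6]
tcp_rot: [-3.141, 0.003, -0.082]
contact_force: [0.4, 0.3, 0.3]
opening: 0.878
```

Emit:
jog_arm([
  [[0,0,-4,0,0,0,8],[0,0,-9,0,0,0,8],[-2,0,-14,0,0,0,8],[-8,0,-18,0,0,0,8],[-13,0,-18,0,0,0,8]],
])

```text
clock: 22.25
eef_pos: [520.3, -109.3, 230.4]
tcp_rot: [3.141, -0.006, -0.082]
contact_force: [-0.2, -0.5, 0.5]
opening: 0.935
```

Run:
```python
from h import *
st,_=snap('w13'); np.save('w13.npy',np.r_[st['eef_pos'],st['tcp_rot']])
print(st['eef_pos'],st['tcp_rot'],wproj([650.8,-119.1,75],st))
im=cv2.imread('pics/w13_raw.png')
cv2.imwrite('pics/w13c.png',cv2.resize(im[60:300,150:390],None,fx=2.5,fy=2.5,interpolation=cv2.INTER_CUBIC))
print(goal(455,-322,200,-.08))
```

```text
[ 520.33926815 -109.26863697  230.39931257] [ 3.14077654 -0.00636054 -0.08197722] [277.64397876  55.79100179]
(array([-3.84, 21.79,  2.84]), array([-0.  ,  0.2 , -0.12]))
```

View pics/w13.png

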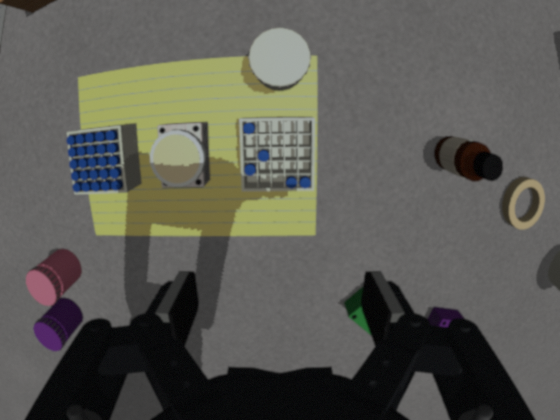

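View pics/w13c.png

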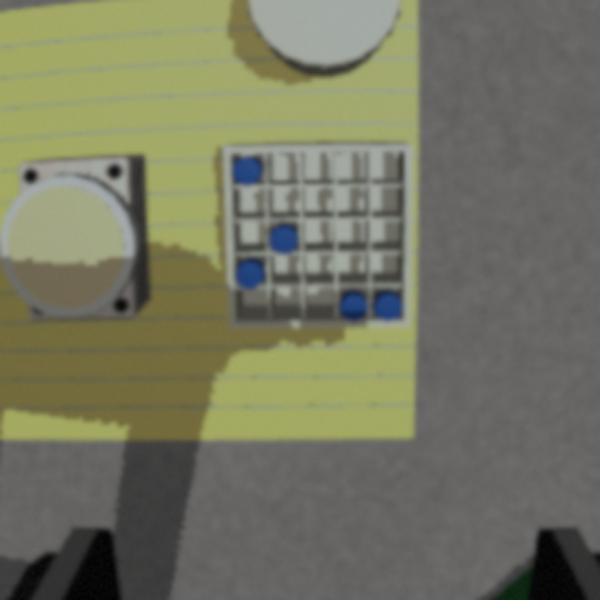

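Run:
```python
from h import *
a=np.load('w13.npy'); st=dict(eef_pos=a[:3],tcp_rot=a[3:])
f=lambda q,z:wpt(cc(*q,150,60,2.5),z,st)[:2]
p=np.array([f(q,42.5) for q in[(220,147),(411,145),(408,327),(232,328)]]);print(p,p.mean(0))
j=wpt((280,57.5),75,st)[:2];print(j)
y=np.radians(-4.62);Rm=np.array([[np.cos(y),-np.sin(y)],[np.sin(y),np.cos(y)]])
print('rel',Rm.T@(j-p.mean(0)))
for q in((489,166),(492,165)): print('bottle cap',wpt(q,100,st))
```

```text
[[ 595.79632356  -73.82467358]
 [ 590.01564085 -150.83787335]
 [ 513.89735373 -144.81368481]
 [ 519.71592968  -70.65517987]] [ 554.85631195 -110.0328529 ]
[ 649.01466304 -121.07156254]
rel [94.74154735 -3.4186833 ]
bottle cap [ 542.32773648 -320.00855806  100.        ]
bottle cap [ 543.24614058 -323.91282643  100.        ]
```

Emit:
jog_arm([
  [[-2,6,0,0,0,0,8.5],[-2.5,12,0,0,0,0,8.5],[-2.5,18,0,0,0,0,8.5],[-2.5,21.6,1,0,0,0,8.5],[-2.5,21.6,2,0,0,0,8.5]],
])

```text
clock: 22.92
eef_pos: [477.0, -324.7, 207.1]
tcp_rot: [3.14, -0.001, -0.085]
contact_force: [-0.0, 0.4, -0.5]
opening: 0.998
```

Emit:
jog_arm([
  [[0,0,0,0,0,0,8.5],[0,0,0,0,0,0,8.5]],
])

```text
clock: 23.18
eef_pos: [477.4, -321.2, 206.9]
tcp_rot: [-3.141, -0.0, -0.081]
contact_force: [0.0, -0.7, -0.6]
opening: 1.0
```

Run:
```python
from h import *
st,_=snap('w14'); np.save('w14.npy',np.r_[st['eef_pos'],st['tcp_rot']])
print(st['eef_pos'],st['tcp_rot'],wproj([540,-322,100],st))
im=cv2.imread('pics/w14_raw.png')
cv2.imwrite('pics/w14c.png',cv2.resize(im[50:200,200:350],None,fx=4,fy=4,interpolation=cv2.INTER_CUBIC))
```

```text
[ 477.3928614  -321.24131035  206.93982758] [-3.14147013e+00 -2.26196374e-04 -8.10469311e-02] [273.23758917 132.72886769]
```

View pics/w14.png

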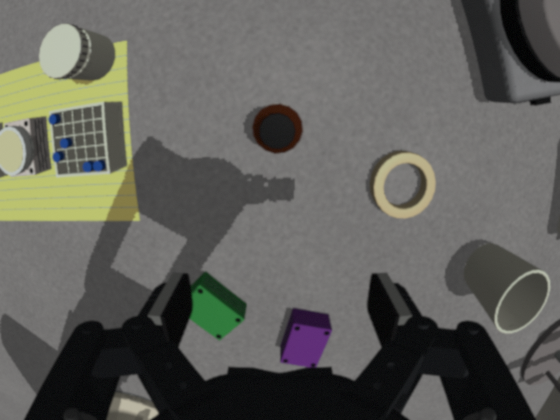

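View pics/w14c.png

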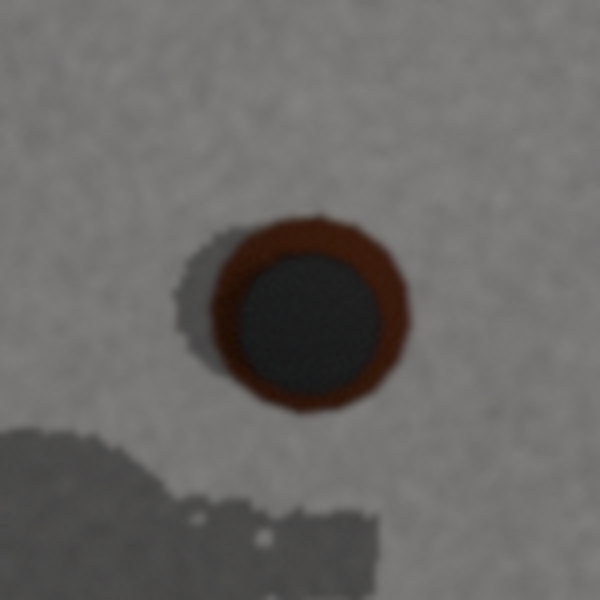

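Run:
```python
from h import *
a=np.load('w14.npy'); st=dict(eef_pos=a[:3],tcp_rot=a[3:])
f=lambda q,z:wpt(cc(*q,200,50,4),z,st)
print(f((309,323),100),f((311,313),68))
print(goal(541.3,-324.5,38,-.08))
```

```text
[ 541.58065601 -324.92324248  100.        ] [ 541.44106681 -325.13392374   68.        ]
(array([ 6.37, -0.2 , 16.91]), array([ 0.01, -0.03, -0.04]))
```

Emit:
jog_arm([
  [[5,-0.2,2,0,0,0,8.5],[6.4,-0.2,6,0,0,0,8.5],[6.4,-0.2,11,0,0,0,8.5],[6.4,-0.2,15,0,0,0,8.5],[6.4,-0.2,16.5,0,0,0,8.5]],
])

```text
clock: 23.85
eef_pos: [540.3, -324.0, 39.6]
tcp_rot: [-3.14, 0.003, -0.081]
contact_force: [-0.2, -0.3, 0.1]
opening: 0.997
```

Emit:
jog_arm([
  [[0,0,0,0,0,0,8.5],[0,0,0,0,0,0,8.5]],
])

```text
clock: 24.1
eef_pos: [542.3, -326.1, 43.3]
tcp_rot: [3.14, -0.002, -0.082]
contact_force: [-0.5, -0.5, 0.3]
opening: 0.999
```

Emit:
jog_arm([
  [[0,-0.1,0.8,0,0,0,8.5],[0,-0.1,0.8,0,0,0,6],[0,-0.1,0.8,0,0,0,4],[0,-0.1,0.8,0,0,0,3.6],[0,-0.1,0.8,0,0,0,3.6]],
])

```text
clock: 24.72
eef_pos: [541.3, -324.5, 33.8]
tcp_rot: [3.142, -0.0, -0.082]
contact_force: [-1.9, 0.6, 4.8]
opening: 0.501
```

Emit:
jog_arm([
  [[0,0,0,0,0,0,3.6],[0,0,0,0,0,0,3.6],[0,0,0,0,0,0,3.6]],
])

```text
clock: 25.1
eef_pos: [541.3, -324.6, 33.8]
tcp_rot: [3.142, -0.0, -0.082]
contact_force: [-1.3, 0.3, 4.6]
opening: 0.502
```

Emit:
jog_arm([
  [[0,0,-2,0,0,0,3.6],[0,0,-6,0,0,0,3.6],[0,0,-11,0,0,0,3.6],[0,0,-15,0,0,0,3.6],[0,0,-15,0,0,0,3.6]],
])

```text
clock: 25.72
eef_pos: [543.0, -325.8, 188.0]
tcp_rot: [3.138, -0.006, -0.082]
contact_force: [0.8, 0.0, -3.1]
opening: 0.503
```

Run:
```python
from h import *
st,_=snap('w15')
print(st['eef_pos'],st['opening'],st['contact_force'],goal(482.4,105.2,185,-.08))
```

```text
[ 543.03756399 -325.76054109  188.04292   ] 0.503080766435845 [ 0.80703911  0.02539855 -3.06045756] (array([-9.450e+00, -4.239e+01, -4.000e-02]), array([ 0.09, -0.18, -0.12]))
```

View pics/w15.png

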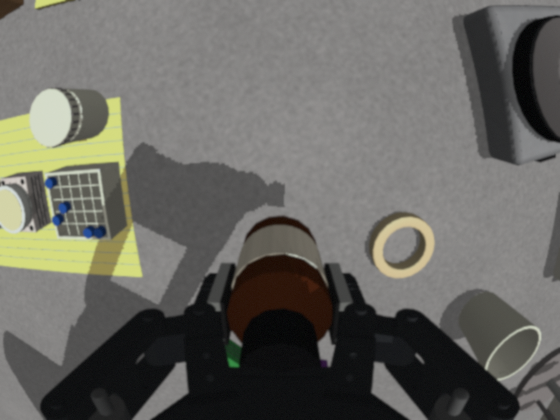

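Emit:
jog_arm([
  [[-1,-4,0,0,0,0,3.6],[-2,-9,0,0,0,0,3.6],[-3,-14,0,0,0,0,3.6],[-4,-19,0,0,0,0,3.6],[-5,-24,0,0,0,0,3.6]],
])

```text
clock: 26.4
eef_pos: [509.5, -79.6, 182.1]
tcp_rot: [-3.141, 0.003, -0.082]
contact_force: [0.8, -0.1, -2.5]
opening: 0.509
```

Emit:
jog_arm([
  [[-1,-5,0,0,0,0,3.6],[-2,-10,0,0,0,0,3.6],[-3,-14,0,0,0,0,3.6],[-4,-17,0,0,0,0,3.6],[-4.5,-18.4,0,0,0,0,3.6]],
])

```text
clock: 27.02
eef_pos: [479.8, 106.9, 182.2]
tcp_rot: [3.141, 0.002, -0.081]
contact_force: [0.4, -0.3, -2.4]
opening: 0.505
```

Emit:
jog_arm([
  [[0,0,0,0,0,0,3.6],[0,0,0,0,0,0,3.6]],
])

```text
clock: 27.28
eef_pos: [481.3, 104.9, 183.1]
tcp_rot: [3.141, 0.0, -0.083]
contact_force: [0.4, -0.3, -1.6]
opening: 0.508
```

Run:
```python
from h import *
st=r.sense()
print(st['eef_pos'],st['tcp_rot'],st['opening'],st['contact_force'],goal(482.4,105.2,34.3,-.08))
```

```text
[481.26496158 104.94772024 183.11918117] [ 3.14102292e+00  4.45355212e-04 -8.25163742e-02] 0.5084010840162686 [ 0.4406456  -0.33298252 -1.62787922] (array([ 0.12, -0.04, 14.88]), array([ 0.03,  0.03, -0.14]))
```

Emit:
jog_arm([
  [[0,0,3,0,0,0,3.6],[0,0,7,0,0,0,3.6],[0,0,11,0,0,0,3.6],[0,0,13.4,0,0,0,3.6],[0,0,13.4,0,0,0,3.6]],
])

```text
clock: 27.9
eef_pos: [480.1, 104.5, 47.9]
tcp_rot: [3.14, 0.004, -0.084]
contact_force: [-0.3, 0.2, -1.7]
opening: 0.502
```

Emit:
jog_arm([
  [[0,0,0,0,0,0,3.6],[0,0,0,0,0,0,3.6]],
])

```text
clock: 28.15
eef_pos: [482.3, 105.8, 50.7]
tcp_rot: [-3.141, -0.002, -0.083]
contact_force: [-0.5, 0.2, -2.5]
opening: 0.506
```

Run:
```python
from h import *
st=r.sense()
print(st['eef_pos'],goal(482.4,105.2,34,-.08))
```

```text
[482.28937121 105.78994582  50.65073503] (array([0.01, 0.06, 1.67]), array([-0.04, -0.12, -0.14]))
```

Emit:
jog_arm([
  [[0.1,0,0.8,0,0,0,3.6],[0.1,0,1.3,0,0,0,3.6],[0.1,0,1.5,0,0,0,3.6],[0.1,0,1.5,0,0,0,3.6]],
])

```text
clock: 28.65
eef_pos: [482.0, 105.8, 34.2]
tcp_rot: [3.141, 0.001, -0.082]
contact_force: [0.1, -0.3, -1.4]
opening: 0.508
```

Emit:
jog_arm([
  [[0,0,0,0,0,0,3.6],[0,0,0,0,0,0,3.6]],
])

```text
clock: 28.9
eef_pos: [482.3, 105.8, 34.5]
tcp_rot: [-3.142, -0.0, -0.082]
contact_force: [0.3, -0.6, -2.7]
opening: 0.502
```

Still about 0.7 mm up. One more millimetre, then release.

Emit:
jog_arm([
  [[0,0,0.1,0,0,0,3.6],[0,0,0.1,0,0,0,3.6]],
])

```text
clock: 29.15
eef_pos: [482.5, 105.8, 33.8]
tcp_rot: [-3.141, -0.0, -0.082]
contact_force: [-1.0, 0.9, 3.3]
opening: 0.504
```

Emit:
jog_arm([
  [[0,0,0,0,0,0,6.5],[0,0,0,0,0,0,6.5],[0,0,0,0,0,0,6.5],[0,0,0,0,0,0,6.5],[0,0,-2,0,0,0,6.5]],
])

```text
clock: 29.78
eef_pos: [481.1, 105.5, 52.6]
tcp_rot: [3.141, 0.003, -0.082]
contact_force: [0.6, 0.3, 0.1]
opening: 0.767
```

Emit:
jog_arm([
  [[0,0,-5,0,0,0,7],[0,0,-10,0,0,0,8],[0,0,-14,0,0,0,8],[-6,3,-18,0,0,0,8],[-10,8,-18,0,0,0,8]],
])

```text
clock: 30.4
eef_pos: [386.6, 44.0, 233.8]
tcp_rot: [-3.141, -0.004, -0.08]
contact_force: [-0.2, -1.6, 0.1]
opening: 0.945
```

Emit:
jog_arm([
  [[0,0,0,0,0,0,8],[0,0,0,0,0,0,8]],
])

```text
clock: 30.65
eef_pos: [387.0, 43.9, 232.3]
tcp_rot: [-3.141, -0.001, -0.083]
contact_force: [0.3, -0.2, -0.3]
opening: 0.941
```

Run:
```python
from h import *
st,_=snap('w16'); np.save('w16.npy',np.r_[st['eef_pos'],st['tcp_rot']])
print(st['eef_pos'],st['tcp_rot'])
snap('top2','top'); im=cv2.imread('pics/top2_raw.png')
cv2.imwrite('pics/top2c.png',cv2.resize(im[90:290,100:500],None,fx=2,fy=2,interpolation=cv2.INTER_CUBIC))
snap('scene2','scene')
im=cv2.imread('pics/w16_raw.png')
cv2.imwrite('pics/w16c.png',cv2.resize(im[0:250,100:400],None,fx=2.4,fy=2.4,interpolation=cv2.INTER_CUBIC))
```

```text
[387.01848923  43.8571775  232.28853699] [-3.14113754e+00 -1.43457983e-03 -8.29379905e-02]
```

View pics/w16c.png

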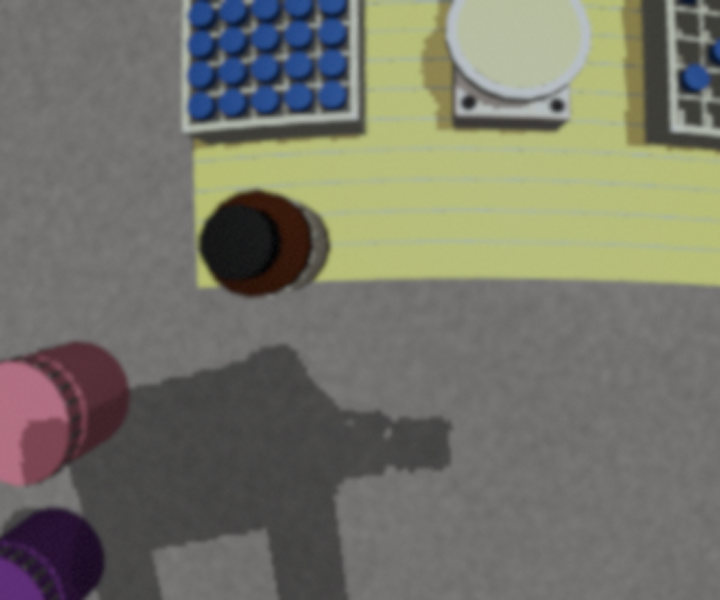

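View pics/top2.png

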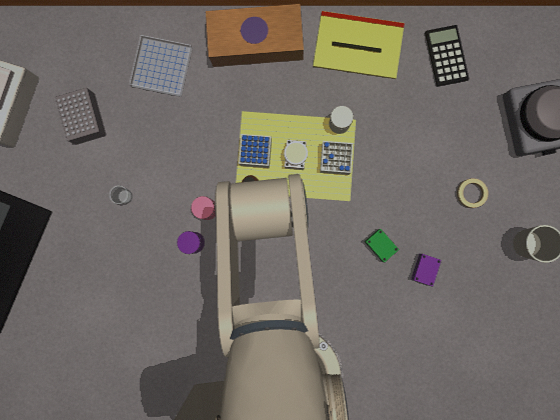

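View pics/scene2.png

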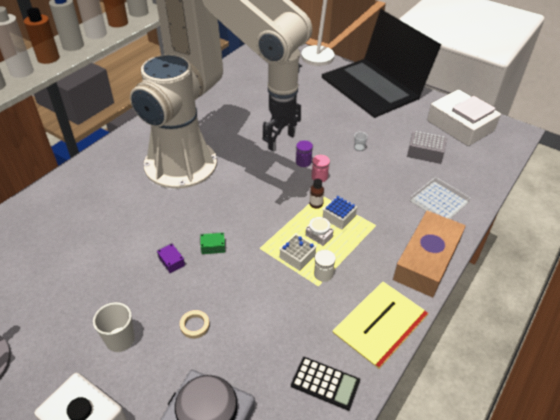

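Emit:
jog_arm([
  [[-1,6,0,0,0,0,8],[-2,12,0,0,0,0,8],[-3,18,0,0,0,0,8],[-4,24,0,0,0,0,8],[-5,30,0,0,0,0,8]],
])

```text
clock: 31.42
eef_pos: [312.1, -253.1, 231.8]
tcp_rot: [-3.141, -0.0, -0.082]
contact_force: [1.0, 0.4, -0.4]
opening: 0.938
```

Emit:
jog_arm([
  [[0,5,0,0,0,0,8],[0,5,0,0,0,0,8],[0,5,0,0,0,0,8]],
])

```text
clock: 31.8
eef_pos: [308.1, -300.3, 231.2]
tcp_rot: [-3.14, 0.001, -0.083]
contact_force: [-0.5, -0.5, 0.1]
opening: 0.937
```

Run:
```python
from h import *
a=np.load('w16.npy'); st=dict(eef_pos=a[:3],tcp_rot=a[3:])
f=lambda q,z:wpt(cc(*q,100,0,2.4),z,st)[:2]
e=(f((183,132),42.5)+f((361,121),42.5))/2; b=f((240,241),100); b2=f((256,243),68)
y=np.radians(-4.62);Rm=np.array([[np.cos(y),-np.sin(y)],[np.sin(y),np.cos(y)]])
print(e,b,b2,Rm.T@(b-e),Rm.T@(b2-e))
snap('top3','top'); im=cv2.imread('pics/top3_raw.png')
cv2.imwrite('pics/top3c.png',cv2.resize(im[95:225,220:370],None,fx=4.5,fy=4.5,interpolation=cv2.INTER_CUBIC))
for n,P in dict(jar=(650,-120,75),bottle=(482,105,100),dish=(563.6,-6,54),beaker=(453.5,437.1,55),tape=(466.6,-458.5,19)).items(): print(n,proj('top',P))
```

```text
[534.22800378  99.29907151] [482.56182415 103.25159052] [482.46186234 104.57461234] [-51.81667008  -0.22187201] [-52.02287235   1.08879947]
jar [341.73838608 115.81498962]
bottle [249.21318215 181.63986866]
dish [295.41733665 151.64856371]
beaker [118.23321315 194.25459941]
tape [472.79169789 192.6145915 ]
```

View pics/top3c.png

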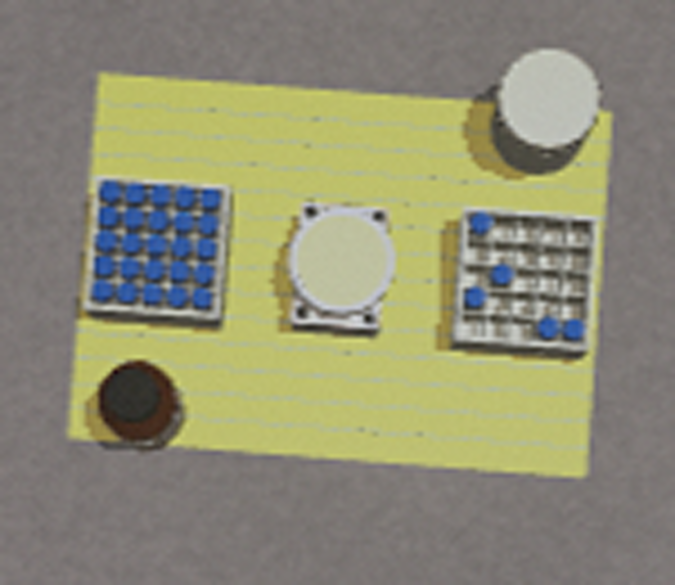

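View pics/top3.png

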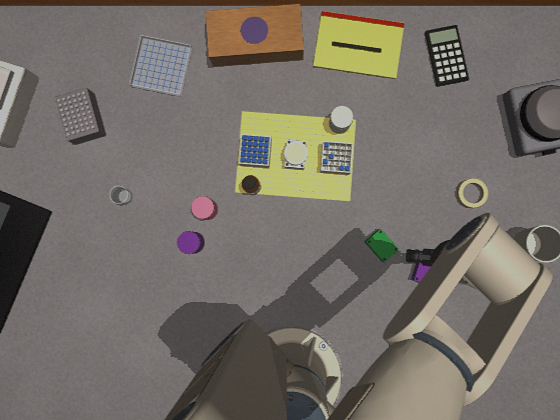

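Run:
```python
from h import *
f=lambda q,z:pt('top',cc(*q,220,95,4.5),z)[:2]
y=np.radians(-4.62);Rm=np.array([[np.cos(y),-np.sin(y)],[np.sin(y),np.cos(y)]])
b=np.mean([f(q,36) for q in[(305,203),(385,212),(377,335),(292,325)]],0); d=f((343,259),54)
fu=np.mean([f(q,42.5) for q in[(99,177),(231,185),(221,325),(86,316)]],0); sp=np.mean([f(q,42.5) for q in[(466,207),(598,216),(586,355),(452,346)]],0)
j=f((549,99),75); bo=f((131,392),100)
for n,v in dict(dish_block=d-b,block_mid=b-(fu+sp)/2,jar_sparse=j-sp,bottle_full=bo-fu).items(): print(n,(Rm.T@v).round(1))
s=r.sense();print(s['contact_force'],s['clock'])
```

```text
dish_block [ 2.5 -1.6]
block_mid [-0.7  1.2]
jar_sparse [96.1 -2.5]
bottle_full [-87.3   2.8]
[-0.29873376 -0.07113189  0.47028948] 31.85
```

Run:
```python
from rig import r
print(r.sign_off())
```

```text
the job is handed in; nothing more can be done
None
```

The job is done and handed in at about 32 s. I stood the block midway between the boxes, laid the dish level on it, put the jar behind the nearly empty box, then the bottle in front of the full box.

Last checks, from the wrist and overhead cameras:

| Item | Result |
|---|---|
| Block | Within 1–2 mm of the midpoint between the boxes, turned to match them |
| Dish | Centred on the block to about 0.4 mm in the wrist view. The overhead view gave about 3 mm, but it is the coarser of the two. |
| Jar | Gap about 29–30 mm. It stands 1.5–3.5 mm to the right of centre, which I left as it was. |
| Bottle | Gap about 30 mm and within about 1 mm of centre in the wrist view. Overhead gave a gap of about 27 mm and 3 mm off centre. |

The beaker and tape are at the same pixel positions as at the start. The highest wrist force reading I saw was about 16 N, while setting down the jar. At hand-in the arm was clear of everything.

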